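Refill the tilt-out cap bin and post its stock tag

ROBOT

A 6-joint arm with a two-finger parallel gripper is mounted at the origin on the work surface. World frame = base frame: x ahead of the robot, y to its left, z up, the work surface at z = 0. Lengths are in m, angles in degrees, forces in N, time in s.
With the tool pointing down it reaches from about 0.35 to 0.875 m from the base axis. Payload 4.2 kg.
Tool frame: the origin (TCP) lies at the very end of the fingers, on their centre line; the grasp point (between the pads) lies r.pinch_z behind it (r.pinch_z is the distance from the TCP to the grasp point, in m); y points along the fingers, z is the direction in which the jaws open and shut, and the axes are right-handed (so a half turn about y gives the same grasp; the last joint's range is limited). The gripper opens to 87 mm and grips with 3 to 60 N. Pads are 19 mm wide; open, the fingers measure 117 mm over their backs; the gripper's body (75 mm by 190 mm) begins 51 mm behind the grasp point.
Start: joints at [-57.662, 22.042, 0.453, 0, -68.411, -14.817], TCP at [0.188, -0.596, 0.223] pointing down, gripper open.
Joint ranges: [-179.83, 179.83], [-69.29, 118.12], [-61.27, 80.66], [-181.25, 117.63], [-171.15, -9.14], [-177.46, 177.46]. Speed limits (degrees/s): [159.86, 159.86, 180, 180, 180, 180].

INTERFACE

Orientations are given as a 3x3 rotation matrix whose columns are the frame's x, y, z axes.
In Python, from station import sense, capture, camera_params, r gives the robot as it stands.
- The arm moves only by the tool move_arm, never from a script. Its argument "increments" is text: rows parted by semicolons, each of 7 numbers parted by spaces: the closure, from -1 (fully open) to 1 (shut), so that 0 is half open, then the shift along the tool's x, y, z in m, then the turn, a rotation vector about the tool's x, y, z in rad. In form: hand x y z wx wy wz; .... A call has 1 to 8 rows; each row is the pose to reach, as a shift and turn from the pose commanded when the call began, along the tool's axes at that moment; what a row does not reach only later rows make up. A row lasts 1/10 s, in which the tool goes at most 50 mm and 8.59 degrees, less where a joint would pass 70% of its speed; a pose out of reach is approached as far as the arm can. A call with a gripper value outside its range is refused whole. The fingers move at their own pace and stop on an object; the grip force is fixed at half the most. Time passes only in rows, so rows that repeat a pose let the fingers close. It gives the time, the measured TCP pose, the force and the opening at its end, in the units of the state.
- sense(): the state, without advancing time (a new reading comes with each control period).
- capture(name): name is "side" or "top" or "wrist"; returns (picture, depth): 480x640x3 uint8, red, green, blue; 480x640 float32, m along the optical axis (not along the pixel's ray), 0 where there is no reading.
- camera_params(name): a dict with "fx", "fy", "cx", "cy" (pixels), "xyz" and "orientation" of the camera in the world. Camera axes: x right, y down, z forward; pixel columns grow to the right and rows downward; lengths in m; the calibration is good to about 2 mm. The wrist camera is an equidistant fisheye: a pixel r from the principal point sees the ray r / f radians off the axis. A picture is of the moment at which its call begins: read the wrist's pose just before it. camera_params takes no time and is no camera call; for the wrist camera it gives the pose at the moment of the call.
- r.finish_job(): hands the job in, once; it reports no verdict.
The state is a dict: "time_s": time; "joints": joint angles; "joint_velocities": joint speeds; "effort": joint torques, N m; "tcp_pos": TCP position; "ee_rot": TCP orientation; "wrist_force": force on the tool from outside, world axes, zero at the start; "moment": the same for the moment, N m; "gripper_width": opening from 0.0 (shut) to 1.0 (fully open).
Only numpy, scipy, OpenCV 4.12 (cv2) and the standard library are available. Lean on these libraries where they do the work, as an engineer would, in place of code of your own. Each camera call takes 0.05 s, during which the arm holds its last target.

TASK

Tip the tilt-out bin forward, put every loose bottle cap from the bench into it, and push the bin back until it is fully home. Then take the stock tag from its parking bar, hook it over the rail near the end closest to the bin, and slide it along, still hooked on, until it is centred over the pointer; let go and leave it hanging there. Do not disturb the bottle, beaker or jar.

Things in the scene. Friction and masses are not known exactly. Their poses are not given: they have to be found in the camera images.
- housing: Fixed translucent pale plastic housing (grey base) of the tilt-out bin, 135 deep, 176 wide, 181 high, open at the front. Origin on the bench under the middle of its front edge; x axis points into the housing (away from the front), y to the left seen from the robot, z up. It roofs over the bin, so the closed bin cannot be filled.
- bin (a joint): Tilt of the bin, rad: 0 = fully home (upright, against its stop), grows as its top tips forward out of the housing, stops at 0.75. It pivots about the level line through bin_pivot along the housing's y. Light: 0.4 kg, a few N at the handle. It stays where it is left from about 0.5 up; below about 0.35 it drops shut by its own weight.
- bin_pivot (a point): Point on the bin's pivot line, in the middle, 30 mm above the bench, at the bottom front edge of the bin; axes as the housing's.
- bin_handle (a point): Centre of the bin's round steel bar handle, 10 mm thick, 100 long, level, across the bin; moves with it. Shut, it lies 140 mm above and 46 in front of the pivot line, its centre 42 mm clear of the front panel, whose top edge is 128 mm above the pivot, below the housing's roof. It can be pinched from above across the bar and turns in the grip.
- bin_in (a point): Centre of the bin's inner floor, 48 mm behind and 4 above the pivot when shut; turns with the bin (x to its back, y across, z up along the front panel). Inside 96 deep, 152 wide; panel 128 high, back and sides 80, front 60 mm of the sides 116. At 0.7 rad the mouth is open from the pivot line to 82 mm in front of it, panel's top edge 128 mm above the bench; a cap let go 45 mm in front falls in.
- rail: Fixed stock-tag rail: level steel bar 10 mm thick, 320 mm long, its top 170 mm above the bench, on two posts at its ends and a 100 mm deep, 12 mm thick cream base. Origin on the bench under its middle; the bar runs along its y axis, +y end being the one nearest the bin.
- rail_mid (a point): Middle of the rail, on top of the bar; axes as the rail's.
- pointer_tip (a point): Tip of the dark steel pointer, a cone 20 mm across and 45 high fixed on the rail's base, 35 mm in front of the bar (towards the robot): the mark for the tag. Axes as the rail's. Tip 57 mm above the bench, 30 to 100 mm beyond the rail's middle on the side away from the bin.
- park_mid (a point): Middle of the short parking bar (10 mm thick, 100 long, its top 110 mm above the bench, between two posts) on which the tag hangs at the start, white plate towards the robot; point on top of the bar, y axis along it. Fixed.
- tag_grip (a point): Centre of the tag's grip block: black, 12 mm thick (x), 24 wide (y), 40 high, on top of the hook. Loose, 60 g. A 5 mm saddle lies on the bar; a white plate (50 wide, 60 down) hangs in front (-x) and a steel hook leg (24 wide, 35 down) behind, 19 mm apart: the bar passes between them along the tag's y, so the tag is hung by lowering it. z up.
- tag_seat (a point): Point of the tag that lies on top of the bar: middle of the underside of the saddle, 25 mm below the centre of the grip block.
- reagent_center (a point): Amber reagent bottle, 68 mm across, 150 high, loose; point half-way up. Leave alone.
- beaker_center (a point): Glass beaker, 72 mm across, 85 high, loose; point half-way up. Leave alone.
- jar_center (a point): Small glass jar, 52 mm across, 65 high, loose; point half-way up. Leave alone.
- cap_1_center (a point): White ribbed bottle cap, a closed disc 40 mm across and 24 high, 18 g, loose; point at its centre, 12 mm above the bench when it lies flat. Three to five caps are on the bench.
- cap_2_center (a point): White ribbed bottle cap, a closed disc 40 mm across and 24 high, 18 g, loose; point at its centre, 12 mm above the bench when it lies flat. Three to five caps are on the bench.
- cap_3_center (a point): White ribbed bottle cap, a closed disc 40 mm across and 24 high, 18 g, loose; point at its centre, 12 mm above the bench when it lies flat. Three to five caps are on the bench.
- cap_4_center (a point): White ribbed bottle cap, a closed disc 40 mm across and 24 high, 18 g, loose; point at its centre, 12 mm above the bench when it lies flat. Three to five caps are on the bench.
- cap_5_center (a point): White ribbed bottle cap, a closed disc 40 mm across and 24 high, 18 g, loose; point at its centre, 12 mm above the bench when it lies flat. Three to five caps are on the bench.
- tag: The whole tag as described at tag_grip; its origin is the point tag_seat.
Things that resemble listed ones, but are neither listed nor needed, are in the scene too. What is shaped like the part that bears cap_4_center but blue is not meant. Leave any pink look-alike of the part that bears cap_5_center alone.

How it is judged:
By the outcome, as a careful person would: the job done as asked, in the order asked, and still so for the second after the job is handed in, with the robot touching nothing.
Of cap_1, cap_2, cap_3, cap_4, cap_5 only 3 to 5 are there at a start; the rules pass over those that are not, and their reading is None.
At some moment in a run one of cap_1, cap_2, cap_3, cap_4, cap_5 may be knocked a few centimetres aside while the robot is not near it.
It also fails if it takes over 210 s, if anything falls off the work surface, if the arm or the gripper's body presses on something with over 40 N, if the wrist force passes 120 N, or if a joint passes its speed limit or range.

## Working session

There is one attempt and no reset: what is moved stays moved. The work goes in short steps, Python scripts to look and compute and a tool call to move; the robot and the scene stay as the last step left them, time stands still between calls to the robot, and variables do not carry over. Pictures are saved under pics/ and viewed, and the job is handed in when it is done.

Besides the shell and the picture viewer there is one more tool, called after "Emit:" as name(argument=value, ...) on one line, values as JSON. move_arm: Moves the arm, as the interface text tells. Its arguments: {"type":"object","properties":{"increments":{"type":"string"}},"required":["increments"]}

```bash
ls; mkdir -p pics; cat > h.py <<'E'
import numpy as np, cv2
from station import sense, capture, camera_params, r
def snap(n,tag):
    p=camera_params(n); im,d=capture(n)
    cv2.imwrite(f'pics/{tag}.png',im[:,:,::-1]); np.savez(f'pics/{tag}.npz',im=im,d=d,**{k:np.array(v) for k,v in p.items()})
    return im,d,p
E
python3 - <<'E'
from h import *
for n in ("side","top","wrist"):
    im,d,p=snap(n,n+"0"); print(n,p)
s=sense();print(s, r.pinch_z)
E
```

```text
pics
side {'fx': 468.27788093748666, 'fy': 468.27788093748666, 'cx': 321.6436398878887, 'cy': 247.11942783139662, 'xyz': array([-0.03844081,  0.59653861,  0.69004012]), 'orientation': array([[-0.68094986, -0.41301975,  0.60474951],
       [-0.73218628,  0.40032853, -0.55103568],
       [-0.01450987, -0.81801696, -0.57501105]])}
top {'fx': 458.72986757946194, 'fy': 458.72986757946194, 'cx': 321.48412023852893, 'cy': 246.06598887327695, 'xyz': array([0.49548095, 0.03168502, 1.38492311]), 'orientation': array([[ 1.32715270e-03, -9.98612327e-01,  5.26465387e-02],
       [-9.99892918e-01, -5.57916291e-04,  1.46233449e-02],
       [-1.45736801e-02, -5.26603086e-02, -9.98506134e-01]])}
wrist {'fx': 371.64829954431775, 'fy': 371.64829954431775, 'cx': 320.1716273944979, 'cy': 245.89679575966042, 'xyz': array([ 0.11070281, -0.61882524,  0.38344467]), 'orientation': array([[-0.30124817,  0.91218681,  0.27778547],
       [ 0.95354127,  0.28728476,  0.09070015],
       [ 0.00293195,  0.29220316, -0.95635177]])}
{'time_s': 0.15, 'joints': array([-5.76639821e+01,  2.20805067e+01,  3.97395136e-01, -1.86758026e-02,
       -6.84094738e+01, -1.48154816e+01]), 'joint_velocities': array([-0.10486696, -0.12603259,  0.21221531,  0.12996143, -0.01745788,
        0.01554826]), 'effort': array([ 3.18880011e-04, -3.91053092e+01,  1.87586403e+01,  4.22231555e+00,
        1.23552265e-02, -1.46081688e-04]), 'tcp_pos': array([ 0.18801705, -0.59558296,  0.22171466]), 'ee_rot': array([[ 9.53645247e-01, -6.08234176e-04, -3.00932506e-01],
       [ 3.00933097e-01,  1.52742979e-03,  9.53644031e-01],
       [-1.20385618e-04, -9.99998649e-01,  1.63966395e-03]]), 'wrist_force': array([ 0.12995501, -0.38535975, -1.04631264]), 'moment': array([0.01021988, 0.0027368 , 0.00970503]), 'gripper_width': 0.9977398895882342} 0.0187
```

View pics/top0.png

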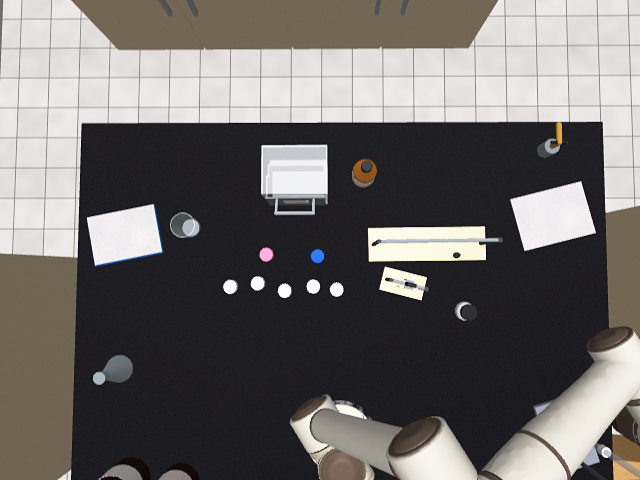

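View pics/side0.png

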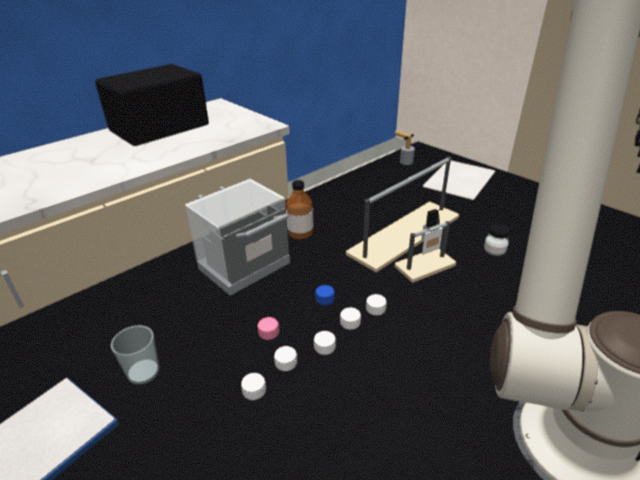

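View pics/wrist0.png

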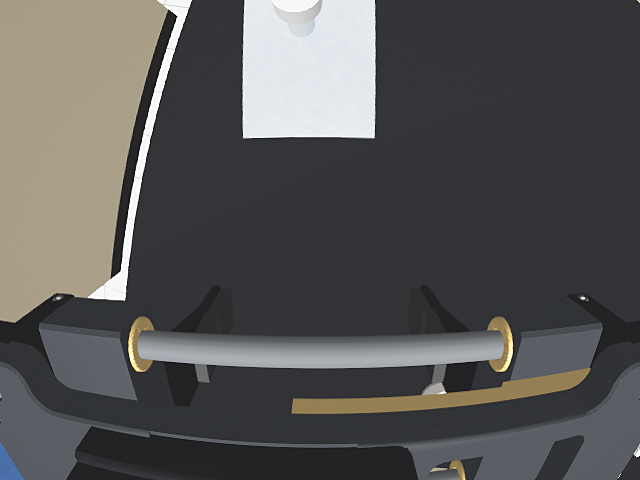

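The top view shows five white caps in a row near (230–337, 287), with pink at (266,255) and blue at (318,256). The bin handle is at (295,212), the rail at about (430,240), the pointer at (457,255), and the tag on its parking bar at about (405,285). The bottle is at (364,172), the beaker at (185,225) and the jar at (466,311).

```bash
cat >> h.py <<'E'
def ray(p,u,v):
    u=np.asarray(u,float);v=np.asarray(v,float)
    d=np.stack([(u-p['cx'])/p['fx'],(v-p['cy'])/p['fy'],np.ones_like(u)],-1)
    return d@np.asarray(p['orientation']).T
def onz(p,u,v,z):
    d=ray(p,u,v); o=np.asarray(p['xyz']); return o+d*((z-o[2])/d[...,2])[...,None]
def proj(p,P):
    c=(np.asarray(P)-p['xyz'])@np.asarray(p['orientation']); return np.stack([p['cx']+p['fx']*c[...,0]/c[...,2],p['cy']+p['fy']*c[...,1]/c[...,2]],-1)
def cloud(d,p):
    v,u=np.mgrid[:480,:640]; R=ray(p,u,v); return np.asarray(p['xyz'])+R*d[...,None]
def blobs(m,lo,hi):
    n,l,st,c=cv2.connectedComponentsWithStats(m.astype(np.uint8)); return [(c[i],st[i]) for i in range(1,n) if lo<st[i,4]<hi]
def caps(im,p,name):
    a=im.astype(int); mn=a.min(2);mx=a.max(2)
    m=(mn>150)&(mx-mn<30)
    out=[]
    for c,s in blobs(m,60,900):
        P=onz(p,c[0],c[1],0.024 if name=='top' else 0.016)
        out.append((np.round(c,1),s[4],np.round(P,4)))
    return out
E
python3 - <<'E'
from h import *
def ld(t):
    z=np.load(f'pics/{t}.npz'); return z['im'],z['d'],{k:z[k] for k in('fx','fy','cx','cy','xyz','orientation')}
im,d,p=ld('top0')
for x in caps(im,p,'top'): print(x)
im2,d2,p2=ld('side0')
print('side')
for x in caps(im2,p2,'side'): print(x)
C=cloud(d,p)
for v,u in [(300,200),(287,230),(212,295),(241,430),(285,404),(300,300)]: print((u,v),C[v,u])
cv2.imwrite('pics/ztop.png',cv2.resize(np.hstack([im[130:280,250:390,::-1]]),None,fx=5,fy=4,interpolation=cv2.INTER_CUBIC))
cv2.imwrite('pics/zrail.png',cv2.resize(im[215:330,360:510,::-1],None,fx=5,fy=5,interpolation=cv2.INTER_CUBIC))
cv2.imwrite('pics/zside.png',cv2.resize(im2[140:290,340:520,::-1],None,fx=4.4,fy=4,interpolation=cv2.INTER_CUBIC))
E
```

```text
(array([550.2, 146.9]), np.int32(85), array([ 0.8638, -0.6306,  0.024 ]))
(array([190.5, 227.4]), np.int32(217), array([0.623 , 0.4435, 0.024 ]))
(array([402.6, 282.9]), np.int32(758), array([ 0.4586, -0.1878,  0.024 ]))
(array([257.1, 282.9]), np.int32(150), array([0.4578, 0.2423, 0.024 ]))
(array([312.8, 286.1]), np.int32(151), array([0.4487, 0.0771, 0.024 ]))
(array([229.7, 286.4]), np.int32(156), array([0.4473, 0.3237, 0.024 ]))
(array([284.1, 290.3]), np.int32(151), array([0.436, 0.162, 0.024]))
(array([336.1, 289.1]), np.int32(148), array([0.4398, 0.0082, 0.024 ]))
(array([460.3, 309.3]), np.int32(71), array([ 0.3816, -0.3563,  0.024 ]))
(array([ 98.6, 377.9]), np.int32(105), array([0.1777, 0.7082, 0.024 ]))
(array([309.8, 430.2]), np.int32(684), array([0.0305, 0.0849, 0.024 ]))
(array([349.3, 410.6]), np.int32(231), array([ 0.0873, -0.0301,  0.024 ]))
(array([605.8, 452. ]), np.int32(85), array([-0.0255, -0.7673,  0.024 ]))
(array([367.9, 473.5]), np.int32(71), array([-0.0911, -0.0836,  0.024 ]))
(array([ 65.9, 476.1]), np.int32(70), array([-0.1052,  0.7964,  0.024 ]))
side
(a
[... 538 characters left out ...]
, np.int32(268), array([ 0.0438, -0.1918,  0.016 ]))
(array([324.1, 339.2]), np.int32(290), array([0.4378, 0.1603, 0.016 ]))
(array([284.9, 354.9]), np.int32(319), array([0.4597, 0.2415, 0.016 ]))
(array([596.2, 373.4]), np.int32(249), array([ 0.0405, -0.1348,  0.016 ]))
(array([142.3, 370. ]), np.int32(433), array([0.6123, 0.4542, 0.016 ]))
(array([252.6, 382.7]), np.int32(373), array([0.449 , 0.3241, 0.016 ]))
(200, 300) [ 0.40531192  0.41853277 -0.00101886]
(230, 287) [0.44530532 0.32401632 0.01836194]
(295, 212) [0.64974671 0.1198076  0.17523199]
(430, 241) [ 0.57316903 -0.23772476  0.16916609]
(404, 285) [ 0.45497188 -0.1783995   0.10675535]
(300, 300) [0.4062338  0.11619852 0.00265493]
```

View pics/ztop.png

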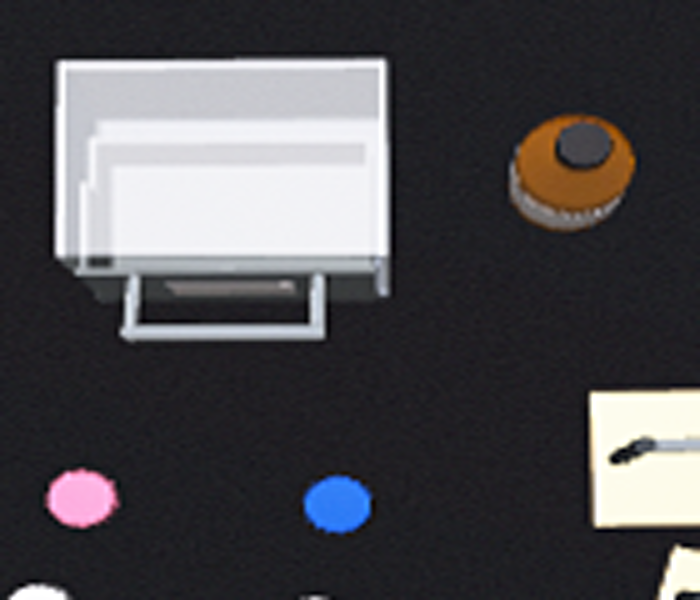

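View pics/zrail.png

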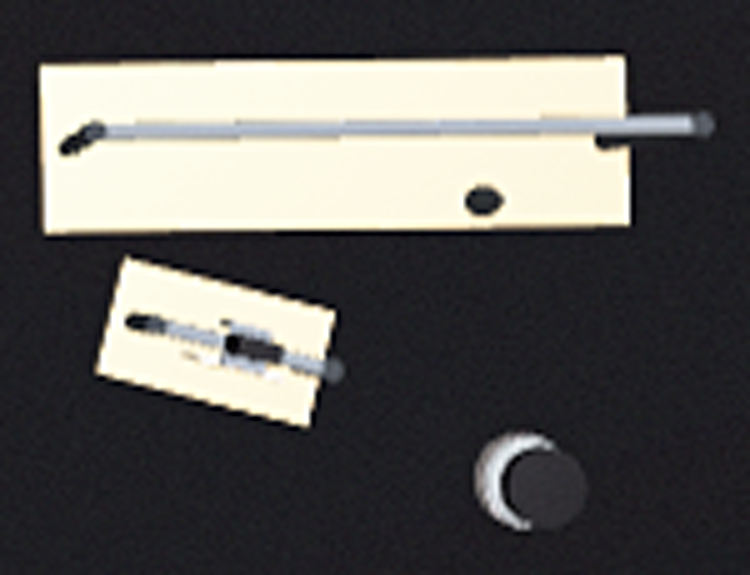

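View pics/zside.png

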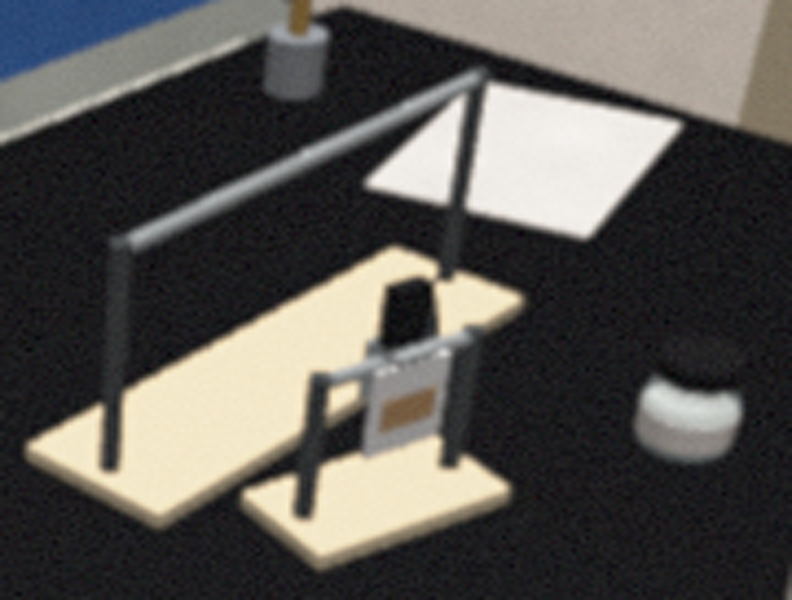

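```bash
cat >> h.py <<'E'
def ld(t):
    z=np.load(f'pics/{t}.npz'); return z['im'],z['d'],{k:z[k] for k in('fx','fy','cx','cy','xyz','orientation')}
def tri(p1,a,p2,b):
    d1=ray(p1,*a);d2=ray(p2,*b);d1/=np.linalg.norm(d1);d2/=np.linalg.norm(d2)
    A=np.stack([d1,-d2],1);t=np.linalg.lstsq(A,p2['xyz']-p1['xyz'],rcond=None)[0]
    q1=p1['xyz']+t[0]*d1;q2=p2['xyz']+t[1]*d2;return (q1+q2)/2,np.linalg.norm(q1-q2)
E
python3 - <<'E'
from h import *
np.set_printoptions(precision=4,suppress=True)
im,d,p=ld('top0'); im2,d2,p2=ld('side0')
Z=lambda x,y,z:onz(p,360+x/5-.4,215+y/5-.4,z)
T=lambda x,y,z:onz(p,250+x/5-.4,130+y/4-.4,z)
S=lambda x,y,z:onz(p2,340+x/4.4-.4,140+y/4-.4,z)
print('handle',T(122,333,.172),T(325,332,.172))
print('housing roof',T(57,60,.181),T(387,60,.181),T(57,258,.181),T(387,258,.181))
print('railbase',[Z(*q,.012) for q in((40,65),(625,55),(630,225),(45,235))])
print('railbar',Z(95,131,.168),Z(690,124,.168)); print('railbar side',S(125,243,.168),S(480,75,.168))
print('pointer',Z(484,200,.012),Z(484,200,.04),Z(484,200,.057))
print('parkbase',[Z(*q,.012) for q in((125,257),(336,312),(310,428),(97,375))])
print('parkbase side',[S(*q,.012) for q in((243,495),(320,565),(510,490))])
print('parkbar',Z(145,323,.11),Z(325,368,.11))
print('park side',S(320,380,.11),S(472,335,.11))
print('grip',Z(254,347,.155)); 
E
```

```text
handle [0.6479 0.176  0.172 ] [0.6485 0.0679 0.172 ]
housing roof [0.8296 0.2109 0.181 ] [0.8291 0.035  0.181 ] [0.6967 0.2098 0.181 ] [0.6965 0.0349 0.181 ]
railbase [array([ 0.6234, -0.0865,  0.012 ]), array([ 0.6294, -0.4357,  0.012 ]), array([ 0.5278, -0.4369,  0.012 ]), array([ 0.5215, -0.089 ,  0.012 ])]
railbar [ 0.5737 -0.1021  0.168 ] [ 0.5776 -0.4162  0.168 ]
railbar side [ 0.5721 -0.1036  0.168 ] [ 0.5753 -0.4202  0.168 ]
pointer [ 0.5426 -0.3506  0.012 ] [ 0.5417 -0.3428  0.04  ] [ 0.5411 -0.338   0.057 ]
parkbase [array([ 0.5084, -0.1367,  0.012 ]), array([ 0.4758, -0.2619,  0.012 ]), array([ 0.4071, -0.2457,  0.012 ]), array([ 0.4382, -0.1196,  0.012 ])]
parkbase side [array([ 0.5034, -0.133 ,  0.012 ]), array([ 0.4334, -0.1105,  0.012 ]), array([ 0.4061, -0.2408,  0.012 ])]
parkbar [ 0.471  -0.1355  0.11  ] [ 0.4464 -0.2345  0.11  ]
park side [ 0.4665 -0.1375  0.11  ] [ 0.4404 -0.2315  0.11  ]
grip [ 0.4592 -0.1875  0.155 ]
```

```bash
cat >> h.py <<'E'
from scipy.spatial.transform import Rotation as Ro
np.set_printoptions(precision=4,suppress=True)
def go(x,y,z,yaw=180):
    s=sense();R=s['ee_rot'];p=s['tcp_pos'];a=np.deg2rad(yaw)
    tz=np.array([np.cos(a),np.sin(a),0]);ty=np.array([0,0,-1.]);Rt=np.stack([np.cross(ty,tz),ty,tz],1)
    print('t',round(s['time_s'],2),'at',p,'w',round(s['gripper_width'],3),'F',s['wrist_force'],'j',s['joints'].round(1))
    print('shift',R.T@(np.array([x,y,z])-p),'turn',Ro.from_matrix(R.T@Rt).as_rotvec())
E
python3 -c "
from h import *
go(.648,.122,.30)"
```

```text
t 0.15 at [ 0.188  -0.5956  0.2217] w 0.998 F [ 0.13   -0.3854 -1.0463] j [-57.7  22.1   0.4  -0.  -68.4 -14.8]
shift [ 0.6546 -0.0775  0.546 ] turn [-0.0015 -1.2651  0.0009]
```

Emit:
move_arm(increments="0.2 0 -0.05 0 0 0 0; 0.2 0.65 -0.08 0.545 0 -1.265 0; 0.2 0.65 -0.08 0.545 0 -1.265 0; 0.2 0.65 -0.08 0.545 0 -1.265 0; 0.2 0.65 -0.08 0.545 0 -1.265 0; 0.2 0.65 -0.08 0.545 0 -1.265 0; 0.2 0.65 -0.08 0.545 0 -1.265 0; 0.2 0.65 -0.08 0.545 0 -1.265 0")

```text
time_s: 0.95
tcp_pos: [0.3766, -0.299, 0.285]
ee_rot: [[0.207, 0.0, -0.978], [0.978, 0.0, 0.207], [0.0, -1.0, -0.0]]
wrist_force: [1.4, -0.4, 0.0]
gripper_width: 0.421
```

```bash
python3 -c "
from h import *
go(.648,.122,.26)"
```

```text
t 0.95 at [ 0.3766 -0.299   0.285 ] w 0.421 F [ 1.4297 -0.4043  0.0078] j [-19.    5.4 -12.8  -0.  -71.8   7.1]
shift [ 0.4682  0.025  -0.1782] turn [ 0.0001 -0.209   0.0001]
```

Emit:
move_arm(increments="0.2 0.45 0 -0.17 0 -0.209 0; 0.2 0.45 0 -0.17 0 -0.209 0; 0.2 0.45 0 -0.17 0 -0.209 0; 0.2 0.45 0 -0.17 0 -0.209 0; 0.2 0.45 0 -0.17 0 -0.209 0; 0.2 0.45 0 -0.17 0 -0.209 0; 0.2 0.45 0 -0.17 0 -0.209 0; 0.2 0.45 0 -0.17 0 -0.209 0")

```text
time_s: 1.75
tcp_pos: [0.5946, 0.0364, 0.2848]
ee_rot: [[0.006, -0.0, -1.0], [1.0, -0.0, 0.006], [-0.0, -1.0, 0.0]]
wrist_force: [0.3, -1.4, 0.1]
gripper_width: 0.402
```

Emit:
move_arm(increments="0.2 0.0 0 0 0 0 0; 0.2 0 0 0 0 0 0; 0.2 0 0 0 0 0 0")

```text
time_s: 2.05
tcp_pos: [0.5935, 0.0339, 0.2847]
ee_rot: [[0.006, -0.001, -1.0], [1.0, -0.0, 0.006], [-0.0, -1.0, 0.001]]
wrist_force: [0.8, -0.3, 0.5]
gripper_width: 0.397
```

```bash
python3 -c "
from h import *
go(.648,.122,.25)
snap('wrist','w1'); snap('top','t1')"
```

```text
t 2.05 at [0.5935 0.0339 0.2847] w 0.397 F [ 0.8183 -0.3151  0.5305] j [ 18.9  17.    2.    0.  -75.  -19.2]
shift [ 0.0885  0.0347 -0.0539] turn [-0.0008 -0.0065 -0.0003]
```

View pics/w1.png

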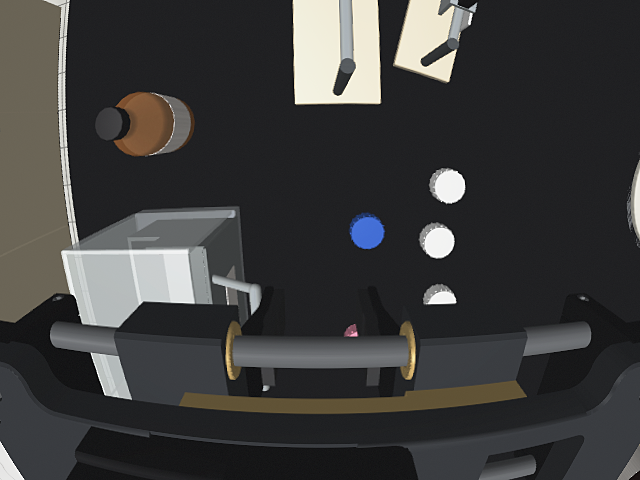

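Emit:
move_arm(increments="0.2 0.0885 0 -0.054 0 -0.0065 0; 0.2 0.0885 0 -0.054 0 -0.0065 0; 0.2 0.0885 0.035 -0.054 0 -0.0065 0; 0.2 0.0885 0.035 -0.054 0 -0.0065 0; 0.2 0.0885 0.035 -0.054 0 -0.0065 0; 0.2 0.0885 0.035 -0.054 0 -0.0065 0")

```text
time_s: 2.75
tcp_pos: [0.649, 0.1213, 0.2523]
ee_rot: [[0.001, 0.003, -1.0], [1.0, 0.0, 0.001], [0.0, -1.0, -0.003]]
wrist_force: [-0.1, 0.3, 0.0]
gripper_width: 0.401
```

```bash
python3 -c "
from h import *
go(.648,.122,.150)
snap('side','s2'); im,d,p=snap('wrist','w2')
P=camera_params('wrist');print(P)"
```

```text
t 2.75 at [0.649  0.1213 0.2523] w 0.401 F [-0.1018  0.3045  0.009 ] j [ 24.6  24.5   8.5   0.1 -73.8 -24.7]
shift [0.0007 0.1023 0.0013] turn [ 0.003  -0.0007  0.0003]
{'fx': 371.64829954431775, 'fy': 371.64829954431775, 'cx': 320.1716273944979, 'cy': 245.89679575966042, 'xyz': array([0.6479, 0.042 , 0.4141]), 'orientation': array([[-1.    , -0.0004,  0.0024],
       [ 0.0003,  0.9556,  0.2946],
       [-0.0025,  0.2946, -0.9556]])}
```

View pics/s2.png

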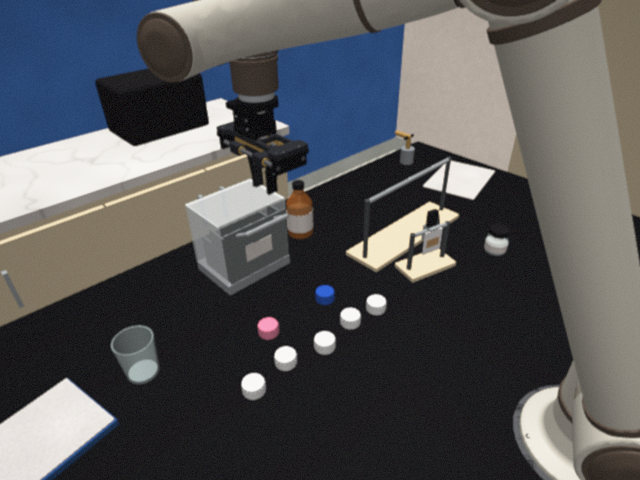

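View pics/w2.png

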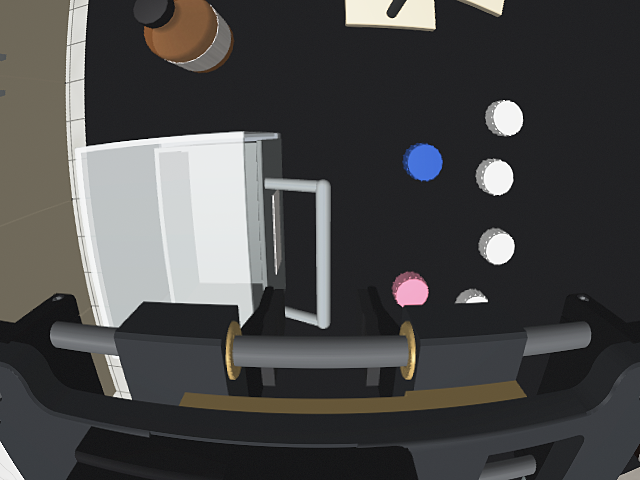

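The wrist view shows the handle bar running at column 322, midway between the fingers (about 275 and 372), so the handle is aligned. I'm descending onto it.

Emit:
move_arm(increments="0.2 0 0.05 0.001 0 0 0; 0.2 0 0.09 0.001 0 0 0; 0.2 0 0.1 0.001 0 0 0; 0.2 0 0.1 0.001 0 0 0; 1 0 0.1 0.001 0 0 0; 1 0 0.1 0.001 0 0 0; 1 0 0.1 0.001 0 0 0; 1 0 0.1 0.001 0 0 0")

```text
time_s: 3.65
tcp_pos: [0.648, 0.1228, 0.1513]
ee_rot: [[-0.001, 0.002, -1.0], [1.0, 0.001, -0.001], [0.001, -1.0, -0.002]]
wrist_force: [-2.5, 0.9, 3.5]
gripper_width: 0.127
```

```bash
python3 -c "
from h import *
go(.648,.122,.150)
q=np.array([-.046,.140])
for a in (.05,.15,.25,.35,.45,.55,.65,.7):
  x=q[0]*np.cos(a)-q[1]*np.sin(a);z=q[1]*np.cos(a)+q[0]*np.sin(a);print(a,(x+.046).round(4),(z-.14).round(4))"
```

```text
t 3.65 at [0.648  0.1228 0.1513] w 0.127 F [-2.4647  0.8527  3.4889] j [ 24.8  28.3  -0.    0.  -61.6 -24.7]
shift [-0.0008  0.0013  0.    ] turn [0.0018 0.0006 0.0007]
0.05 -0.0069 -0.0025
0.15 -0.0204 -0.0084
0.25 -0.0332 -0.0157
0.35 -0.0452 -0.0243
0.45 -0.0563 -0.0339
0.55 -0.0664 -0.0447
0.65 -0.0753 -0.0564
0.7 -0.0794 -0.0626
```

Emit:
move_arm(increments="1 0 0.0025 0.007 0 0 0; 1 0 0.0085 0.0205 0 0 0; 1 0 0.0155 0.033 0 0 0; 1 0 0.0245 0.045 0 0 0; 1 0 0.034 0.0565 0 0 0; 1 0 0.0445 0.0665 0 0 0; 1 0 0.0565 0.0755 0 0 0; 1 0 0.0565 0.0755 0 0 0")

```text
time_s: 4.45
tcp_pos: [0.5715, 0.1228, 0.0925]
ee_rot: [[-0.001, 0.0, -1.0], [1.0, 0.001, -0.001], [0.001, -1.0, -0.0]]
wrist_force: [2.1, 1.4, -1.5]
gripper_width: 0.099
```

Emit:
move_arm(increments="1 0 0.0062 0.0041 0 0 0; 1 0 0.0062 0.0041 0 0 0; 1 0 0.0062 0.0041 0 0 0")

```text
time_s: 4.75
tcp_pos: [0.5683, 0.1228, 0.0874]
ee_rot: [[-0.001, 0.0, -1.0], [1.0, 0.0, -0.001], [0.0, -1.0, -0.0]]
wrist_force: [0.9, 1.6, -0.3]
gripper_width: 0.098
```

```bash
python3 -c "
from h import *
go(.648,.122,.150)
snap('side','s3');snap('top','t3')"
```

```text
t 4.75 at [0.5683 0.1228 0.0874] w 0.098 F [ 0.8865  1.5656 -0.2783] j [ 28.1  25.3 -15.9  -0.  -48.8 -28.1]
shift [-0.0008 -0.0626 -0.0798] turn [0.0004 0.0006 0.0003]
```

View pics/s3.png

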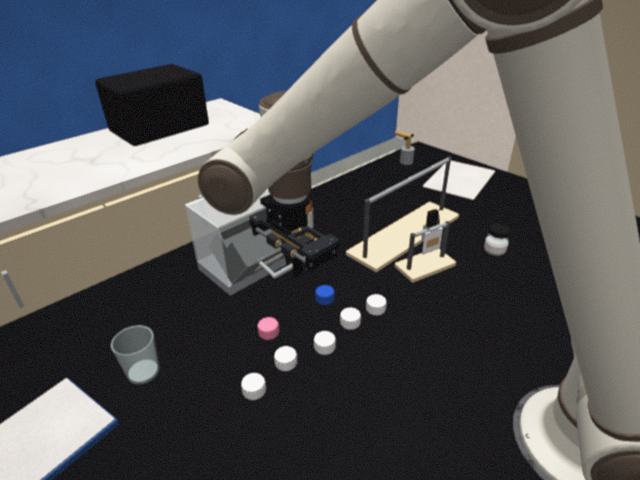

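The bin sits at about 0.7 rad. I'm releasing the handle and lifting clear.

Emit:
move_arm(increments="0.6 0 0 0 0 0 0; 0.6 0 0 0 0 0 0; 0.6 0 -0.03 0 0 0 0; 0.6 0 -0.07 0 0 0 0; 0.6 0 -0.12 0 0 0 0; 0.6 0 -0.12 0.12 0 0 0; 0.6 0 -0.12 0.12 0 0 0; 0.6 0 -0.12 0.12 0 0 0")

```text
time_s: 5.65
tcp_pos: [0.4436, 0.1211, 0.2071]
ee_rot: [[-0.0, -0.003, -1.0], [1.0, -0.0, -0.0], [-0.0, -1.0, 0.003]]
wrist_force: [0.9, 0.9, 0.2]
gripper_width: 0.197
```

```bash
python3 -c "
from h import *
im,d,p=snap('top','t4')
for x in caps(im,p,'top'):
  if .35<x[2][0]<.6 and -.1<x[2][1]<.4: print(x)
im,d,p=snap('side','s4')
for x in caps(im,p,'side'): 
  if .35<x[2][0]<.6 and -.1<x[2][1]<.4: print(x)
go(.449,.076,.1,90)
"
```

```text
(array([312.9, 286.1]), np.int32(148), array([0.4485, 0.0767, 0.024 ]))
(array([229.7, 286.4]), np.int32(156), array([0.4473, 0.3237, 0.024 ]))
(array([336.1, 289.1]), np.int32(148), array([0.4398, 0.0082, 0.024 ]))
(array([376.1, 301.1]), np.int32(227), array([0.4416, 0.0039, 0.016 ]))
(array([350.1, 315. ]), np.int32(246), array([0.4503, 0.0748, 0.016 ]))
(array([324.1, 339.1]), np.int32(285), array([0.4381, 0.1602, 0.016 ]))
(array([284.9, 354.9]), np.int32(320), array([0.4597, 0.2415, 0.016 ]))
(array([252.6, 382.7]), np.int32(374), array([0.4491, 0.3242, 0.016 ]))
t 5.75 at [0.445  0.1216 0.2076] w 0.2 F [-0.1914  0.5345 -0.1586] j [ 35.5   6.7 -22.8  -0.  -60.6 -35.4]
shift [-0.0456  0.1076 -0.0041] turn [-0.0009  1.5726 -0.001 ]
```

View pics/s4.png

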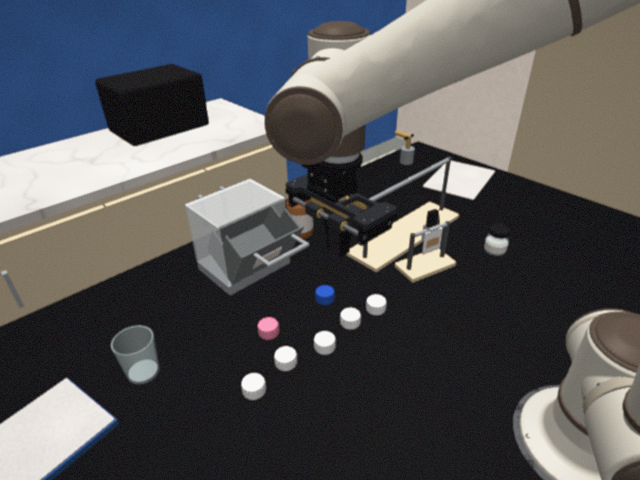

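View pics/t4.png

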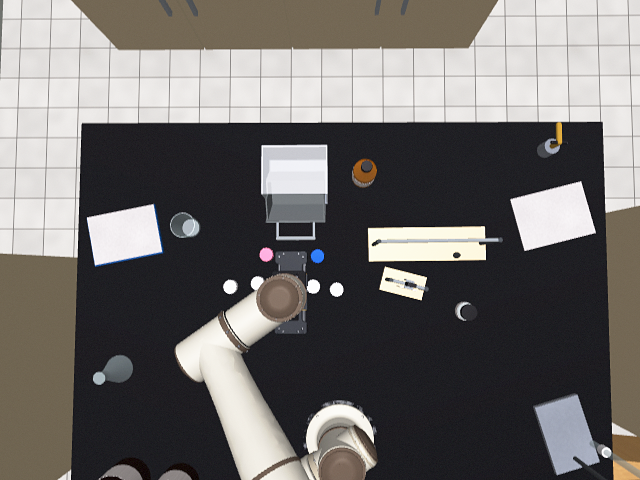

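Emit:
move_arm(increments="-0.38 0.039 0 0.007 0 1.571 0; -0.38 0.039 0 0.007 0 1.571 0; -0.38 0.039 0 0.007 0 1.571 0; -0.38 0.039 0 0.007 0 1.571 0; -0.38 0.039 0 0.007 0 1.571 0; -0.38 0.039 0 0.007 0 1.571 0; -0.38 0.039 0 0.007 0 1.571 0; -0.38 0.039 0 0.007 0 1.571 0")

```text
time_s: 6.55
tcp_pos: [0.4417, 0.1615, 0.2069]
ee_rot: [[0.932, -0.001, -0.363], [0.363, -0.001, 0.932], [-0.001, -1.0, -0.001]]
wrist_force: [0.1, -0.8, -0.2]
gripper_width: 0.682
```

```bash
python3 -c "
from h import *
go(.437,.161,.1,90)
"
```

```text
t 6.55 at [0.4417 0.1615 0.2069] w 0.682 F [ 0.0966 -0.8145 -0.2482] j [  40.     7.6  -21.8    0.   -60.7 -108.7]
shift [-0.0044  0.1069  0.0013] turn [ 0.0007  0.3712 -0.0009]
```

Emit:
move_arm(increments="-0.38 -0.004 0.05 0 0 0.37 0; -0.38 -0.004 0.1 0 0 0.37 0; -0.38 -0.004 0.107 0 0 0.37 0; -0.38 -0.004 0.107 0 0 0.37 0; -0.38 -0.004 0.107 0 0 0.37 0")

```text
time_s: 7.05
tcp_pos: [0.4384, 0.1604, 0.1005]
ee_rot: [[1.0, 0.001, -0.01], [0.01, -0.0, 1.0], [0.001, -1.0, -0.0]]
wrist_force: [0.5, 0.6, 1.4]
gripper_width: 0.691
```

```bash
python3 -c "
from h import *
im,d,p=snap('wrist','w5');go(.437,.161,.003,90)
im,d,p=snap('side','s5')
for x in caps(im,p,'side'): 
  if .35<x[2][0]<.6 and -.1<x[2][1]<.4: print(x)
"
```

```text
t 7.1 at [0.4385 0.1607 0.1011] w 0.687 F [0.031  0.1337 0.6041] j [  40.1   14.5  -30.8    0.   -44.6 -129.6]
shift [-0.0017  0.0981  0.0003] turn [-0.001   0.0093  0.0019]
(array([376.1, 301.2]), np.int32(226), array([0.4416, 0.004 , 0.016 ]))
(array([350.1, 314.9]), np.int32(248), array([0.4505, 0.0747, 0.016 ]))
(array([324.1, 339.2]), np.int32(290), array([0.4378, 0.1604, 0.016 ]))
(array([284.8, 354.9]), np.int32(320), array([0.4597, 0.2416, 0.016 ]))
(array([252.6, 382.7]), np.int32(377), array([0.449 , 0.3242, 0.016 ]))
```

View pics/w5.png

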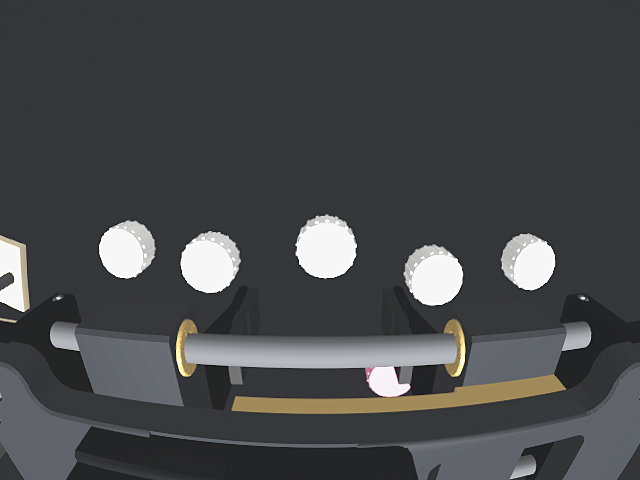

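The target cap is centred between the fingers at (326,247). I'm picking it.

Emit:
move_arm(increments="-0.38 -0.001 0.05 0 0 0.009 0; -0.38 -0.001 0.09 0 0 0.009 0; -0.38 -0.001 0.097 0 0 0.009 0; -0.38 -0.001 0.097 0 0 0.009 0; 0.6 -0.001 0.097 0 0 0.009 0; 0.6 -0.001 0.097 0 0 0.009 0; 0.6 -0.001 0.097 0 0 0.009 0; 0.6 -0.001 0.06 0 0 0.009 0")

```text
time_s: 7.95
tcp_pos: [0.4339, 0.1583, 0.0382]
ee_rot: [[1.0, -0.007, 0.002], [-0.002, -0.005, 1.0], [-0.007, -1.0, -0.005]]
wrist_force: [1.0, -0.5, 0.3]
gripper_width: 0.447
```

```bash
python3 -c "
from h import *
go(.652,.14,.2,90)
"
```

```text
t 7.95 at [0.4339 0.1583 0.0382] w 0.447 F [ 1.0241 -0.5446  0.254 ] j [  40.3   20.2  -34.9   -0.1  -35.4 -130.3]
shift [ 0.217  -0.1632 -0.0187] turn [ 0.0049 -0.0019 -0.0068]
```

Emit:
move_arm(increments="0.6 0 -0.05 0 0 0 0; 0.6 0.01 -0.1 0 0 0 0; 0.6 0.05 -0.14 -0.01 0 0 0; 0.6 0.1 -0.14 -0.02 0 0 0; 0.6 0.15 -0.14 -0.02 0 0 0; 0.6 0.19 -0.14 -0.02 0 0 0; 0.6 0.215 -0.13 -0.02 0 0 0; 0.6 0.215 -0.12 -0.02 0 0 0")

```text
time_s: 8.75
tcp_pos: [0.654, 0.1394, 0.1597]
ee_rot: [[1.0, 0.002, 0.003], [-0.003, 0.001, 1.0], [0.002, -1.0, 0.001]]
wrist_force: [-1.6, 0.8, -1.0]
gripper_width: 0.443
```

```bash
python3 -c "
from h import *
go(.652,.14,.145,90)
"
```

```text
t 8.75 at [0.654  0.1394 0.1597] w 0.443 F [-1.6415  0.793  -1.0113] j [  25.9   28.8    2.1    0.   -63.2 -116. ]
shift [-0.002   0.0147  0.0006] turn [-0.0006 -0.0029  0.0018]
```

Emit:
move_arm(increments="0.6 -0.002 0.015 0 0 0 0; 0.6 -0.002 0.015 0 0 0 0; -0.38 -0.002 0.015 0 0 0 0; -0.38 -0.002 0.015 0 0 0 0; -0.38 -0.002 0.015 0 0 0 0; -0.38 -0.002 -0.03 0 0 0 0; -0.38 -0.05 -0.05 0 0 0 0; -0.38 -0.1 -0.05 0 0 0 0")

```text
time_s: 9.55
tcp_pos: [0.5548, 0.1407, 0.2138]
ee_rot: [[1.0, 0.008, 0.002], [-0.002, 0.003, 1.0], [0.008, -1.0, 0.003]]
wrist_force: [-0.6, 0.1, 1.0]
gripper_width: 0.687
```

```bash
cat >> h.py <<'E'
def look(tag,view=True):
    for n,t in(('top','t'),('side','s')):
        im,d,p=snap(n,t+tag)
        for x in caps(im,p,n):
            if .35<x[2][0]<.6 and -.1<x[2][1]<.4: print(n,x[2][:2],x[1])
E
python3 -c "
from h import *
look('6')
go(.449,.076,.1,90)
"
```

```text
top [0.4578 0.2423] 150
top [0.4487 0.0771] 151
top [0.4398 0.0082] 148
side [0.4414 0.0043] 229
side [0.4504 0.0747] 243
side [0.4595 0.2415] 321
side [0.449  0.3241] 376
t 9.65 at [0.5465 0.1385 0.2107] w 0.688 F [ 1.457   0.3149 -1.1652] j [  30.6   16.7   -9.1   -0.1  -64.3 -120.6]
shift [-0.097   0.1111 -0.0624] turn [ 0.0003  0.0002 -0.0043]
```

View pics/s6.png

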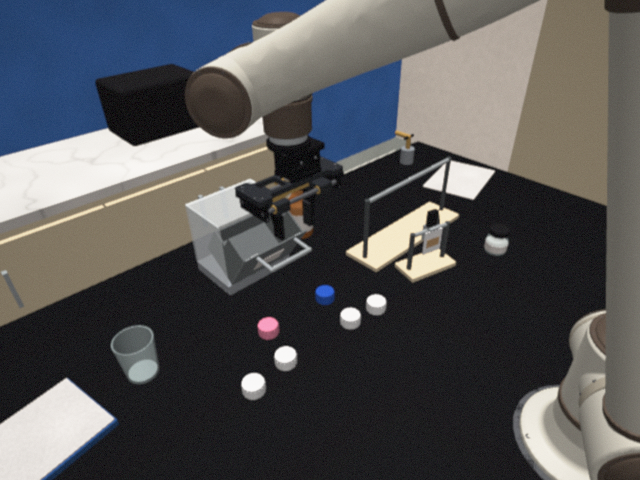

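Emit:
move_arm(increments="-0.38 -0.04 0 -0.026 0 0 0; -0.38 -0.08 0.02 -0.052 0 0 0; -0.38 -0.097 0.07 -0.063 0 0 0; -0.38 -0.097 0.11 -0.063 0 0 0; -0.38 -0.097 0.11 -0.063 0 0 0; -0.38 -0.097 0.11 -0.063 0 0 0")

```text
time_s: 10.25
tcp_pos: [0.4572, 0.0774, 0.1012]
ee_rot: [[1.0, 0.001, -0.0], [0.0, -0.0, 1.0], [0.001, -1.0, -0.0]]
wrist_force: [0.9, 0.5, 0.7]
gripper_width: 0.69
```

```bash
python3 -c "
from h import *
im,d,p=snap('side','s7')
for x in caps(im,p,'side'): 
  if .35<x[2][0]<.6 and -.1<x[2][1]<.4: print(x[2])
go(.449,.076,.003,90)
"
```

```text
[0.4416 0.004  0.016 ]
[0.4506 0.0748 0.016 ]
[0.4596 0.2416 0.016 ]
[0.449  0.3242 0.016 ]
t 10.3 at [0.4582 0.078  0.1022] w 0.691 F [0.5998 0.0323 0.4581] j [  29.8   14.2  -31.1    0.1  -44.5 -119.9]
shift [-0.0096  0.0991 -0.0021] turn [-0.001   0.0001  0.0036]
```

Emit:
move_arm(increments="-0.38 -0.009 0.045 -0.002 0 0 0; -0.38 -0.009 0.09 -0.002 0 0 0; -0.38 -0.009 0.099 -0.002 0 0 0; -0.38 -0.009 0.099 -0.002 0 0 0; 0.6 -0.009 0.099 -0.002 0 0 0; 0.6 -0.009 0.099 -0.002 0 0 0; 0.6 -0.009 0.099 -0.002 0 0 0; 0.6 -0.009 0.05 -0.002 0 0 0")

```text
time_s: 11.1
tcp_pos: [0.4432, 0.0731, 0.0455]
ee_rot: [[1.0, -0.014, 0.002], [-0.002, -0.007, 1.0], [-0.014, -1.0, -0.007]]
wrist_force: [0.3, 0.6, -0.2]
gripper_width: 0.446
```

Emit:
move_arm(increments="0.6 0 -0.05 0 0 0 0; 0.6 0.02 -0.1 0.01 0 0 0; 0.6 0.06 -0.13 0.02 0 0 0; 0.6 0.1 -0.13 0.03 0 0 0; 0.6 0.15 -0.13 0.03 0 0 0; 0.6 0.19 -0.13 0.03 0 0 0; 0.6 0.2 -0.12 0.03 0 0 0; 0.6 0.2 -0.12 0.03 0 0 0")

```text
time_s: 11.9
tcp_pos: [0.6467, 0.1043, 0.1678]
ee_rot: [[1.0, -0.004, 0.003], [-0.003, -0.001, 1.0], [-0.004, -1.0, -0.001]]
wrist_force: [-0.5, -0.0, -1.7]
gripper_width: 0.448
```

```bash
python3 -c "
from h import *
go(.652,.11,.145,90)
"
```

```text
t 11.9 at [0.6467 0.1043 0.1678] w 0.448 F [-0.498  -0.008  -1.7056] j [  23.3   27.3    0.8   -0.1  -63.7 -113.4]
shift [0.0054 0.0227 0.0057] turn [ 0.0008 -0.0026 -0.0041]
```

Emit:
move_arm(increments="0.6 0.005 0.022 0 0 0 0; 0.6 0.005 0.022 0 0 0 0; -0.38 0.005 0.022 0 0 0 0; -0.38 0.005 0.022 0 0 0 0; -0.38 0.005 0.022 0 0 0 0; -0.38 0.005 -0.02 0 0 0 0; -0.38 -0.05 -0.05 0 0 0 0; -0.38 -0.1 -0.05 0 0 0 0")

```text
time_s: 12.7
tcp_pos: [0.5601, 0.1055, 0.2227]
ee_rot: [[1.0, 0.008, 0.001], [-0.001, 0.002, 1.0], [0.007, -1.0, 0.002]]
wrist_force: [-0.9, 1.3, 0.3]
gripper_width: 0.689
```

```bash
python3 -c "
from h import *
look('8')
go(.4405,.006,.1,90)
"
```

```text
top [0.4572 0.242 ] 144
top [0.4398 0.0082] 148
side [0.4417 0.004 ] 225
side [0.4596 0.2416] 322
side [0.4491 0.3241] 373
t 12.8 at [0.5526 0.1039 0.2208] w 0.685 F [1.1909 0.7146 0.7203] j [  27.1   16.1   -8.6   -0.1  -65.4 -117.1]
shift [-0.1119  0.1209 -0.098 ] turn [-0.0008  0.0001 -0.0017]
```

View pics/s8.png

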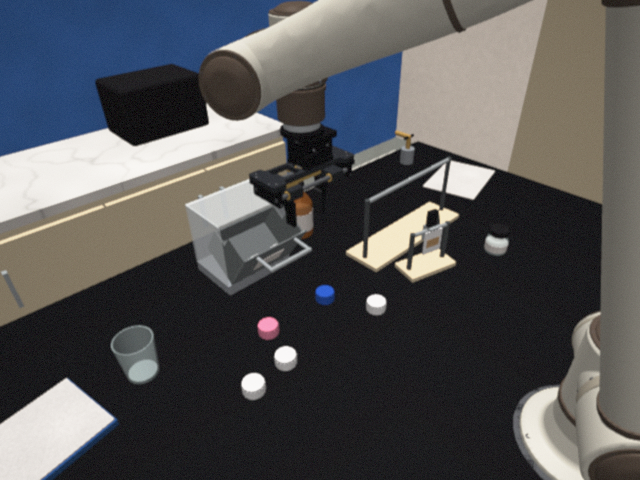

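Emit:
move_arm(increments="-0.38 -0.035 0 -0.03 0 0 0; -0.38 -0.07 0.02 -0.06 0 0 0; -0.38 -0.1 0.05 -0.09 0 0 0; -0.38 -0.11 0.09 -0.098 0 0 0; -0.38 -0.11 0.12 -0.098 0 0 0; -0.38 -0.11 0.12 -0.098 0 0 0; -0.38 -0.11 0.12 -0.098 0 0 0")

```text
time_s: 13.5
tcp_pos: [0.4494, 0.0073, 0.1001]
ee_rot: [[1.0, 0.001, 0.0], [-0.0, -0.0, 1.0], [0.001, -1.0, -0.0]]
wrist_force: [0.2, -0.6, -0.1]
gripper_width: 0.689
```

```bash
python3 -c "
from h import *
im,d,p=snap('side','s9')
for x in caps(im,p,'side'): 
  if .35<x[2][0]<.6 and -.1<x[2][1]<.4: print(x[2])
go(.4405,.006,.003,90)
"
```

```text
[0.4417 0.0039 0.016 ]
[0.4596 0.2416 0.016 ]
[0.4491 0.3242 0.016 ]
t 13.55 at [0.4501 0.0076 0.1007] w 0.693 F [0.8108 0.3172 0.9516] j [  21.8   13.   -33.1    0.1  -43.7 -111.8]
shift [-0.0099  0.0977 -0.0017] turn [-0.0006 -0.0001  0.0032]
```

Emit:
move_arm(increments="-0.38 -0.0095 0.045 -0.002 0 0 0; -0.38 -0.0095 0.09 -0.002 0 0 0; -0.38 -0.0095 0.0975 -0.002 0 0 0; -0.38 -0.0095 0.0975 -0.002 0 0 0; 0.6 -0.0095 0.0975 -0.002 0 0 0; 0.6 -0.0095 0.0975 -0.002 0 0 0; 0.6 -0.0095 0.0975 -0.002 0 0 0; 0.6 -0.0095 0.05 -0.002 0 0 0")

```text
time_s: 14.35
tcp_pos: [0.4349, 0.0037, 0.0448]
ee_rot: [[1.0, -0.014, 0.002], [-0.002, -0.005, 1.0], [-0.014, -1.0, -0.005]]
wrist_force: [-0.4, -0.0, -0.2]
gripper_width: 0.44
```

Emit:
move_arm(increments="0.6 0 -0.05 0 0 0 0; 0.6 0.02 -0.1 0.02 0 0 0; 0.6 0.06 -0.13 0.05 0 0 0; 0.6 0.1 -0.13 0.08 0 0 0; 0.6 0.14 -0.13 0.11 0 0 0; 0.6 0.18 -0.13 0.12 0 0 0; 0.6 0.21 -0.12 0.12 0 0 0; 0.6 0.21 -0.12 0.12 0 0 0")

```text
time_s: 15.15
tcp_pos: [0.6512, 0.1252, 0.1663]
ee_rot: [[1.0, -0.002, 0.002], [-0.002, -0.001, 1.0], [-0.002, -1.0, -0.001]]
wrist_force: [-1.2, 0.2, -1.3]
gripper_width: 0.445
```

```bash
python3 -c "
from h import *
go(.652,.125,.145,90)
"
```

```text
t 15.15 at [0.6512 0.1252 0.1663] w 0.445 F [-1.183   0.2117 -1.3427] j [  24.8   28.1    1.9   -0.   -63.9 -114.9]
shift [ 0.0009  0.0213 -0.0002] turn [ 0.0008 -0.0018 -0.0021]
```

Emit:
move_arm(increments="0.6 0.001 0.02 0 0 0 0; 0.6 0.001 0.02 0 0 0 0; -0.38 0.001 0.02 0 0 0 0; -0.38 0.001 0.02 0 0 0 0; -0.38 0.001 0.02 0 0 0 0; -0.38 0.001 -0.02 0 0 0 0; -0.38 -0.05 -0.05 0.02 0 0 0; -0.38 -0.1 -0.05 0.06 0 0 0")

```text
time_s: 15.95
tcp_pos: [0.5703, 0.1702, 0.2214]
ee_rot: [[1.0, 0.007, 0.004], [-0.004, 0.003, 1.0], [0.007, -1.0, 0.003]]
wrist_force: [0.4, 2.0, 0.7]
gripper_width: 0.685
```

```bash
python3 -c "
from h import *
look('10')
go(.4585,.242,.1,90)
"
```

```text
top [0.4578 0.2423] 150
top [0.4473 0.3237] 156
side [0.4597 0.2415] 321
side [0.4487 0.3243] 381
t 16.05 at [0.5659 0.1726 0.2203] w 0.689 F [ 0.6286  0.0631 -0.1388] j [  32.6   18.8   -4.8   -0.1  -66.2 -122.4]
shift [-0.1075  0.1202  0.0693] turn [-0.0031  0.003   0.0029]
```

View pics/t10.png

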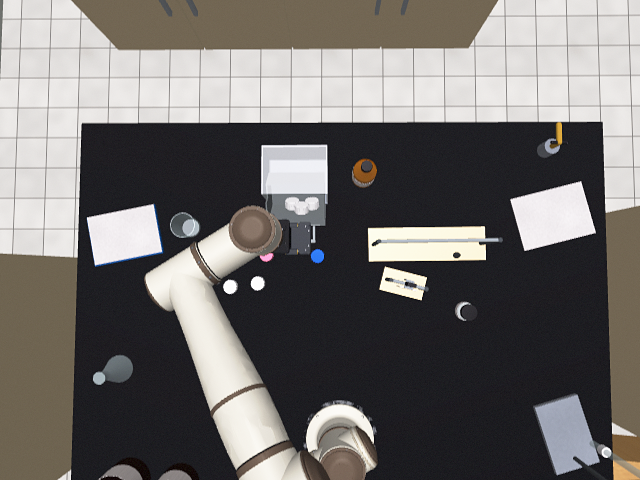

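Three caps are visible in the bin at about (302,206). Next is the cap at y=0.242.

Emit:
move_arm(increments="-0.38 -0.035 0 0.025 0 0 0; -0.38 -0.07 0.02 0.05 0 0 0; -0.38 -0.1 0.05 0.069 0 0 0; -0.38 -0.107 0.09 0.069 0 0 0; -0.38 -0.107 0.12 0.069 0 0 0; -0.38 -0.107 0.12 0.069 0 0 0; -0.38 -0.107 0.12 0.069 0 0 0")

```text
time_s: 16.75
tcp_pos: [0.4628, 0.2397, 0.098]
ee_rot: [[1.0, 0.001, 0.0], [-0.0, 0.0, 1.0], [0.001, -1.0, 0.0]]
wrist_force: [0.1, 0.2, -0.2]
gripper_width: 0.691
```

```bash
python3 -c "
from h import *
im,d,p=snap('side','s11')
for x in caps(im,p,'side'): 
  if .35<x[2][0]<.6 and -.1<x[2][1]<.4: print(x[2])
go(.4585,.242,.003,90)
"
```

```text
[0.4596 0.2417 0.016 ]
[0.4489 0.3241 0.016 ]
t 16.8 at [0.4634 0.2402 0.0988] w 0.692 F [-0.2404 -0.0793  0.6442] j [  45.3   19.4  -23.7    0.1  -46.7 -135.3]
shift [-0.0052  0.0958  0.0017] turn [-0.0017 -0.0008  0.0027]
```

Emit:
move_arm(increments="-0.38 -0.005 0.045 0.002 0 0 0; -0.38 -0.005 0.088 0.002 0 0 0; -0.38 -0.005 0.0955 0.002 0 0 0; -0.38 -0.005 0.0955 0.002 0 0 0; 0.6 -0.005 0.0955 0.002 0 0 0; 0.6 -0.005 0.0955 0.002 0 0 0; 0.6 -0.005 0.0955 0.002 0 0 0; 0.6 -0.005 0.05 0.002 0 0 0")

```text
time_s: 17.6
tcp_pos: [0.4539, 0.2387, 0.043]
ee_rot: [[1.0, -0.01, 0.002], [-0.003, -0.008, 1.0], [-0.01, -1.0, -0.008]]
wrist_force: [0.3, -0.7, -0.2]
gripper_width: 0.446
```

Emit:
move_arm(increments="0.6 0 -0.05 0 0 0 0; 0.6 0.02 -0.1 -0.02 0 0 0; 0.6 0.06 -0.13 -0.05 0 0 0; 0.6 0.1 -0.13 -0.08 0 0 0; 0.6 0.14 -0.13 -0.08 0 0 0; 0.6 0.175 -0.13 -0.08 0 0 0; 0.6 0.195 -0.12 -0.08 0 0 0; 0.6 0.195 -0.12 -0.08 0 0 0")

```text
time_s: 18.4
tcp_pos: [0.6531, 0.1603, 0.165]
ee_rot: [[1.0, -0.002, 0.003], [-0.003, -0.001, 1.0], [-0.002, -1.0, -0.001]]
wrist_force: [-0.5, -0.9, -0.7]
gripper_width: 0.446
```

```bash
python3 -c "
from h import *
go(.652,.16,.145,90)
"
```

```text
t 18.4 at [0.6531 0.1603 0.165 ] w 0.446 F [-0.5435 -0.9317 -0.718 ] j [  27.5   29.     3.3   -0.   -64.4 -117.7]
shift [-0.0011  0.02   -0.0003] turn [ 0.0007 -0.0034 -0.0022]
```

Emit:
move_arm(increments="0.6 -0.001 0.015 -0.005 0 0 0; 0.6 -0.001 0.015 -0.005 0 0 0; -0.3 -0.001 0.015 -0.005 0 0 0; -0.3 -0.001 0.015 -0.005 0 0 0; -0.3 -0.001 0.015 -0.005 0 0 0; -0.3 -0.001 -0.02 -0.005 0 0 0; -0.38 -0.05 -0.05 0.02 0 0 0; -0.38 -0.1 -0.05 0.06 0 0 0")

```text
time_s: 19.2
tcp_pos: [0.5734, 0.2065, 0.219]
ee_rot: [[1.0, 0.007, 0.004], [-0.004, 0.003, 1.0], [0.007, -1.0, 0.003]]
wrist_force: [0.5, 1.0, 0.4]
gripper_width: 0.684
```

```bash
python3 -c "
from h import *
look('12')
go(.4485,.324,.1,90)
"
```

```text
top [0.5914 0.0928] 89
top [0.4473 0.3237] 156
side [0.4489 0.3242] 377
t 19.3 at [0.5691 0.209  0.218 ] w 0.689 F [ 1.3872 -0.1477 -0.1991] j [  35.4   20.3   -2.9   -0.1  -66.6 -125.2]
shift [-0.1205  0.118   0.115 ] turn [-0.0031  0.0035  0.0027]
```

View pics/t12.png

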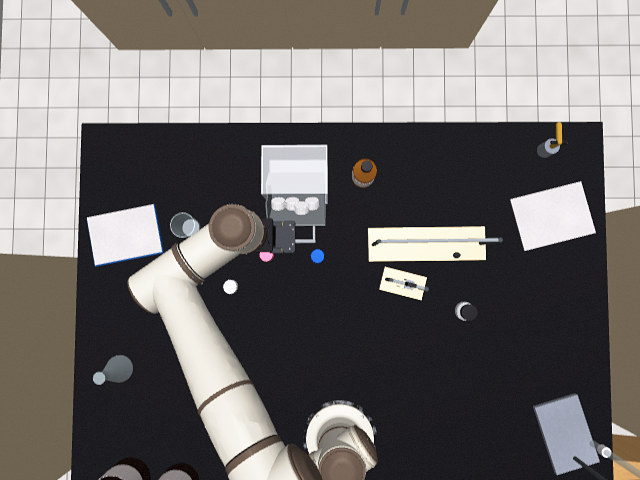

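Emit:
move_arm(increments="-0.38 -0.035 0 0.034 0 0 0; -0.38 -0.07 0.02 0.068 0 0 0; -0.38 -0.1 0.05 0.1 0 0 0; -0.38 -0.12 0.09 0.115 0 0 0; -0.38 -0.12 0.118 0.115 0 0 0; -0.38 -0.12 0.118 0.115 0 0 0; -0.38 -0.12 0.118 0.115 0 0 0")

```text
time_s: 20.0
tcp_pos: [0.4529, 0.3217, 0.0979]
ee_rot: [[1.0, 0.001, 0.0], [-0.0, -0.0, 1.0], [0.001, -1.0, -0.0]]
wrist_force: [-0.1, -1.2, -0.4]
gripper_width: 0.685
```

```bash
python3 -c "
from h import *
im,d,p=snap('side','s13')
for x in caps(im,p,'side'): 
  if .35<x[2][0]<.6 and -.1<x[2][1]<.4: print(x[2])
go(.4485,.324,.003,90)
"
```

```text
[0.4489 0.3242 0.016 ]
t 20.05 at [0.4536 0.3221 0.0988] w 0.687 F [-0.3516  0.5566  1.141 ] j [  52.1   22.3  -18.9    0.1  -48.6 -142.2]
shift [-0.0053  0.0958  0.0017] turn [-0.0019 -0.0009  0.0025]
```

Emit:
move_arm(increments="-0.38 -0.005 0.045 0.002 0 0 0; -0.38 -0.005 0.088 0.002 0 0 0; -0.38 -0.005 0.0955 0.002 0 0 0; -0.38 -0.005 0.0955 0.002 0 0 0; 0.6 -0.005 0.0955 0.002 0 0 0; 0.6 -0.005 0.0955 0.002 0 0 0; 0.6 -0.005 0.0955 0.002 0 0 0; 0.6 -0.005 0.05 0.002 0 0 0")

```text
time_s: 20.85
tcp_pos: [0.4444, 0.3201, 0.0428]
ee_rot: [[1.0, -0.009, 0.003], [-0.003, -0.009, 1.0], [-0.009, -1.0, -0.009]]
wrist_force: [-0.5, 0.2, -0.7]
gripper_width: 0.443
```

Emit:
move_arm(increments="0.6 0 -0.05 0 0 0 0; 0.6 0.02 -0.1 -0.03 0 0 0; 0.6 0.05 -0.13 -0.07 0 0 0; 0.6 0.085 -0.135 -0.11 0 0 0; 0.6 0.12 -0.135 -0.15 0 0 0; 0.6 0.15 -0.135 -0.19 0 0 0; 0.6 0.18 -0.135 -0.22 0 0 0; 0.6 0.203 -0.13 -0.23 0 0 0")

```text
time_s: 21.65
tcp_pos: [0.6514, 0.0903, 0.1789]
ee_rot: [[1.0, 0.003, 0.003], [-0.003, 0.001, 1.0], [0.003, -1.0, 0.001]]
wrist_force: [0.7, 0.8, 0.4]
gripper_width: 0.445
```

```bash
python3 -c "
from h import *
go(.652,.095,.145,90)
"
```

```text
t 21.65 at [0.6514 0.0903 0.1789] w 0.445 F [0.6848 0.7876 0.4369] j [  22.    26.9    1.7    0.   -64.7 -112.1]
shift [0.0005 0.0339 0.0047] turn [-0.0006 -0.003   0.0026]
```

Emit:
move_arm(increments="0.6 0.002 0.03 -0.01 0 0 0; 0.6 0.002 0.03 -0.01 0 0 0; -0.25 0.002 0.03 -0.01 0 0 0; -0.25 0.002 0.03 -0.01 0 0 0; -0.25 0.002 0.03 -0.01 0 0 0; -0.25 0.002 -0.02 -0.01 0 0 0; -0.25 -0.05 -0.05 0 0 0 0; -0.25 -0.1 -0.05 0 0 0 0")

```text
time_s: 22.45
tcp_pos: [0.5614, 0.0948, 0.2308]
ee_rot: [[1.0, 0.009, -0.0], [0.0, 0.003, 1.0], [0.009, -1.0, 0.003]]
wrist_force: [-0.4, 0.6, 0.5]
gripper_width: 0.623
```

Emit:
move_arm(increments="0.2 -0.05 0 0 0 -0.8 0; 0.2 -0.05 0 0 0 -0.8 0; 0.2 -0.05 0 0 0 -0.8 0; 0.2 -0.05 0 0 0 -0.8 0; 0.2 -0.05 0 0 0 -0.8 0; 0.2 -0.05 0 0 0 -0.8 0")

```text
time_s: 23.05
tcp_pos: [0.5092, 0.0938, 0.2277]
ee_rot: [[0.694, 0.002, -0.72], [0.72, 0.001, 0.694], [0.003, -1.0, -0.001]]
wrist_force: [0.8, -0.2, 0.1]
gripper_width: 0.403
```

```bash
python3 -c "
from h import *
look('14')
go(.5683,.1228,.25,180)
im,d,p=ld('t14')
cv2.imwrite('pics/z14.png',cv2.resize(im[130:330,210:410,::-1],None,fx=3,fy=3,interpolation=cv2.INTER_CUBIC))
"
```

```text
t 23.15 at [0.5093 0.0937 0.2275] w 0.398 F [-0.248  -0.6831  0.6024] j [ 28.4  11.3 -14.1   0.  -64.5 -72.6]
shift [ 0.062  -0.0224 -0.0221] turn [ 0.0016 -0.7706  0.0017]
```

View pics/z14.png

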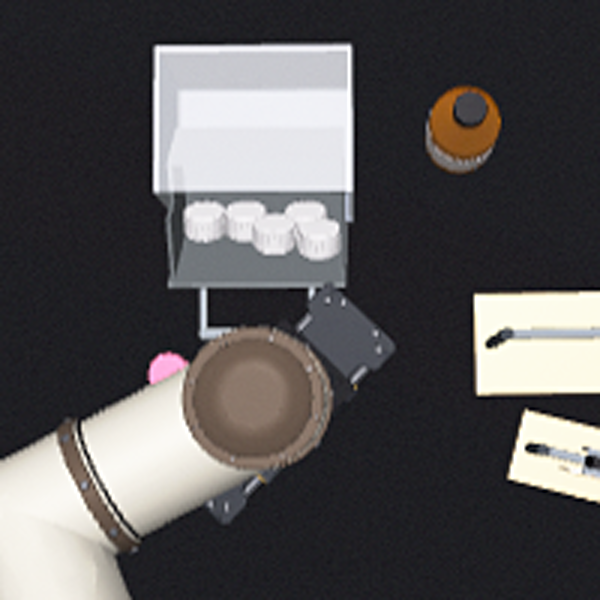

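View pics/s14.png

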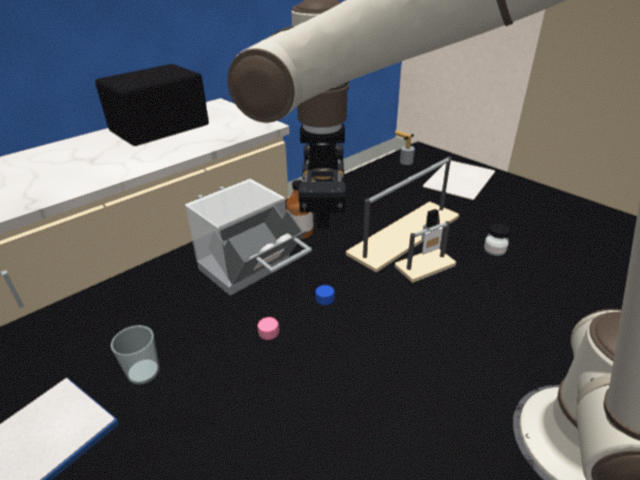

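All five white caps are in the bin, around (205–318, 205–240) in the zoomed view, and only pink and blue remain on the bench. Next I regrip the handle and close the bin.

Emit:
move_arm(increments="0.4 0.062 0 -0.022 0 -0.77 0; 0.4 0.062 0 -0.022 0 -0.77 0; 0.4 0.062 0 -0.022 0 -0.77 0; 0.4 0.062 0 -0.022 0 -0.77 0; 0.4 0.062 0 -0.022 0 -0.77 0; 0.4 0.062 0 -0.022 0 -0.77 0; 0.4 0.062 0 -0.022 0 -0.77 0")

```text
time_s: 23.85
tcp_pos: [0.5683, 0.1224, 0.2267]
ee_rot: [[0.004, 0.001, -1.0], [1.0, 0.0, 0.004], [0.0, -1.0, -0.001]]
wrist_force: [-0.2, 0.3, -0.1]
gripper_width: 0.298
```

```bash
python3 -c "
from h import *
im,d,p=ld('t14')
print(onz(p,210+210/3-.3,130+331/3-.3,.1095))
snap('wrist','w15')
go(.5683,.1228,.0874,180)
"
```

```text
[0.5795 0.167  0.1095]
t 23.9 at [0.5683 0.1223 0.2266] w 0.301 F [-0.7283 -0.5516  0.2708] j [ 28.1  17.6  -5.6  -0.  -66.8 -28.4]
shift [0.0004 0.1392 0.0001] turn [ 0.0006 -0.0044  0.0004]
```

View pics/w15.png

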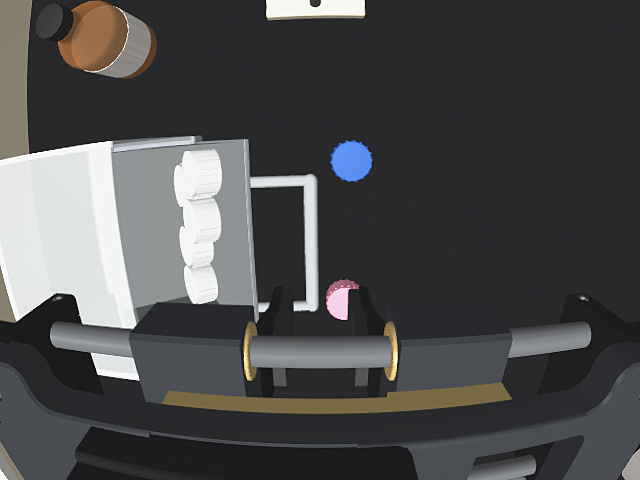

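Emit:
move_arm(increments="0.4 0 0.03 -0.008 0 0 0; 0.4 0 0.075 -0.008 0 0 0; 0.4 0 0.115 -0.008 0 0 0; 0.4 0 0.13 -0.008 0 0 0; 0.4 0 0.13 -0.008 0 0 0; 1 0 0.13 -0.008 0 0 0; 1 0 0.13 -0.008 0 0 0; 1 0 0.13 -0.008 0 0 0")

```text
time_s: 24.7
tcp_pos: [0.5758, 0.1223, 0.0978]
ee_rot: [[0.003, -0.001, -1.0], [1.0, 0.001, 0.003], [0.001, -1.0, 0.001]]
wrist_force: [-8.3, 1.7, 5.1]
gripper_width: 0.113
```

```bash
python3 -c "
from h import *
go(.648,.1228,.1513,180)
snap('side','s16')
"
```

```text
t 24.7 at [0.5758 0.1223 0.0978] w 0.113 F [-8.2626  1.7496  5.1483] j [ 27.7  25.2 -14.1  -0.1 -50.7 -27.8]
shift [ 0.0008 -0.0536 -0.0722] turn [-0.0006 -0.0026  0.0006]
```

View pics/s16.png

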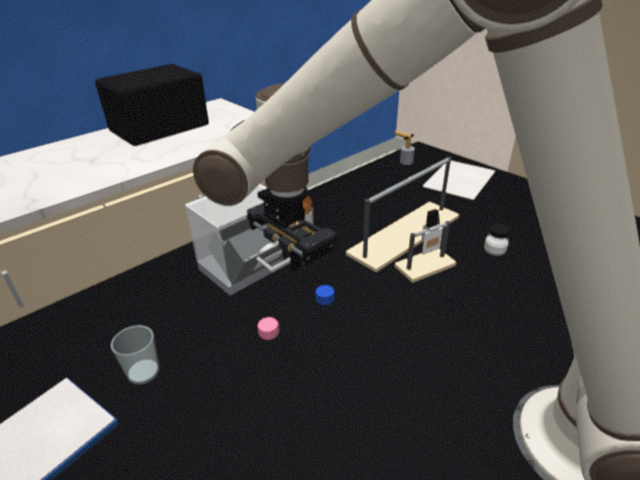

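Emit:
move_arm(increments="1 0 -0.0105 -0.008 0 0 0; 1 0 -0.021 -0.018 0 0 0; 1 0 -0.0305 -0.029 0 0 0; 1 0 -0.039 -0.041 0 0 0; 1 0 -0.046 -0.0535 0 0 0; 1 0 -0.052 -0.066 0 0 0; 1 0 -0.0545 -0.073 0 0 0; 1 0 -0.0545 -0.075 0 0 0")

```text
time_s: 25.55
tcp_pos: [0.6474, 0.1223, 0.1479]
ee_rot: [[0.003, -0.011, -1.0], [1.0, -0.0, 0.003], [-0.0, -1.0, 0.011]]
wrist_force: [-10.0, 4.2, -4.3]
gripper_width: 0.101
```

Emit:
move_arm(increments="1 0 0 -0.003 0 0 0; 1 0 0 -0.003 0 0 0; 0.5 0 0 0 0 0 0; 0.5 0 0 0 0 0 0; 0.5 0 0 0 0 0 0")

```text
time_s: 26.05
tcp_pos: [0.6525, 0.122, 0.1524]
ee_rot: [[0.001, 0.004, -1.0], [1.0, 0.0, 0.001], [0.0, -1.0, -0.004]]
wrist_force: [0.3, 0.1, 0.2]
gripper_width: 0.231
```

```bash
python3 -c "
from h import *
go(.648,.1228,.1513,180)
"
```

```text
t 26.05 at [0.6525 0.122  0.1524] w 0.231 F [0.3162 0.1112 0.1591] j [ 24.5  28.6   0.6   0.1 -61.8 -24.7]
shift [0.0008 0.0011 0.0045] turn [ 0.0036 -0.0015  0.0004]
```

Emit:
move_arm(increments="0.4 0 0 0.004 0 0 0; 0.4 0 0 0.004 0 0 0; 0.4 0 -0.03 0.004 0 0 0; 0.4 0 -0.08 0.004 0 0 0; 0.4 0 -0.12 0.004 0 0 0; 0.4 -0.04 -0.13 0.03 0 0 0; 0.4 -0.08 -0.13 0.07 0 0 0; 0.4 -0.12 -0.13 0.11 0 0 0")

```text
time_s: 26.85
tcp_pos: [0.5498, 0.0103, 0.2815]
ee_rot: [[0.002, 0.002, -1.0], [1.0, 0.0, 0.002], [0.0, -1.0, -0.002]]
wrist_force: [0.3, -0.0, 0.3]
gripper_width: 0.3
```

```bash
python3 -c "
from h import *
look('17')
go(.459,-.1875,.25,165)
im,d,p=ld('t17')
cv2.imwrite('pics/z17.png',cv2.resize(np.vstack([im[130:280,250:390,::-1],ld('t1')[0][130:280,250:390,::-1]]),None,fx=4,fy=2,interpolation=cv2.INTER_CUBIC))
a=ld('t0')[0];cv2.imwrite('pics/z17b.png',cv2.resize(np.hstack([im[130:230,250:350,::-1],a[130:230,250:350,::-1]]),None,fx=4,fy=5,interpolation=cv2.INTER_CUBIC))
"
```

```text
t 26.95 at [0.5464 0.0079 0.2821] w 0.3 F [-0.3762  0.399   0.6937] j [ 17.8  12.2  -4.9  -0.  -72.9 -18.1]
shift [-0.1959  0.0321  0.0864] turn [-0.      0.2565  0.0001]Traceback (most recent call last):
  File "<string>", line 7, in <module>
    a=ld('t0')[0];cv2.imwrite('pics/z17b.png',cv2.resize(np.hstack([im[130:230,250:350,::-1],a[130:230,250:350,::-1]]),None,fx=4,fy=5,interpolation=cv2.INTER_CUBIC))
      ~~^^^^^^
  File "h.py", line 28, in ld
    z=np.load(f'pics/{t}.npz'); return z['im'],z['d'],{k:z[k] for k in('fx','fy','cx','cy','xyz','orientation')}
    fid = stack.enter_context(open(os.fspath(file), "rb"))
                              ~~~~^^^^^^^^^^^^^^^^^^^^^^^
FileNotFoundError: [Errno 2] No such file or directory: 'pics/t0.npz'
```

View pics/s17.png

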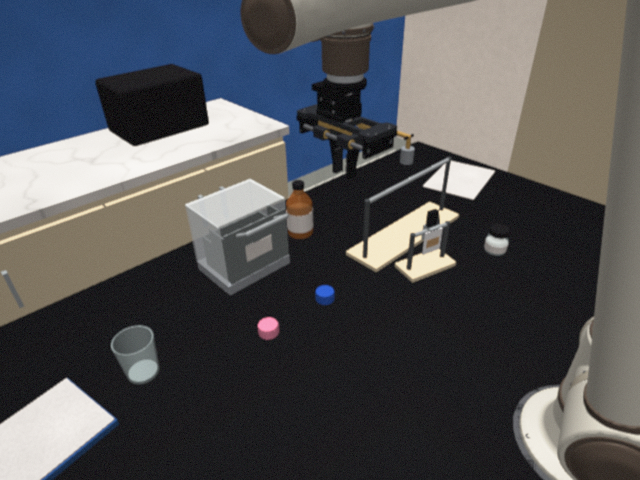

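```bash
cat >> h.py <<'E'
def fray(p,u,v):
    x=(np.asarray(u,float)-p['cx'])/p['fx'];y=(np.asarray(v,float)-p['cy'])/p['fy'];t=np.hypot(x,y)
    k=np.where(t>1e-9,np.sin(t)/np.maximum(t,1e-9),1)
    return np.stack([x*k,y*k,np.cos(t)],-1)@np.asarray(p['orientation']).T
def fonz(p,u,v,z):
    d=fray(p,u,v);o=np.asarray(p['xyz']);return o+d*((z-o[2])/d[...,2])[...,None]
E
python3 -c "
from h import *
a,b=ld('side0')[0],ld('s17')[0]
cv2.imwrite('pics/z17b.png',cv2.resize(np.hstack([b[170:300,180:300,::-1],a[170:300,180:300,::-1]]),None,fx=3.3,fy=3.3,interpolation=cv2.INTER_CUBIC))
print(np.abs(a[170:300,180:300].astype(int)-b[170:300,180:300]).mean(), np.abs(a[300:400,180:250].astype(int)-b[300:400,180:250]).mean())
go(.47,-.10,.26,165.6)
"
```

```text
2.8488675213675214 9.135619047619048
t 26.95 at [0.5464 0.0079 0.2821] w 0.3 F [-0.3762  0.399   0.6937] j [ 17.8  12.2  -4.9  -0.  -72.9 -18.1]
shift [-0.1083  0.0221  0.0759] turn [-0.      0.246   0.0001]
```

View pics/z17b.png

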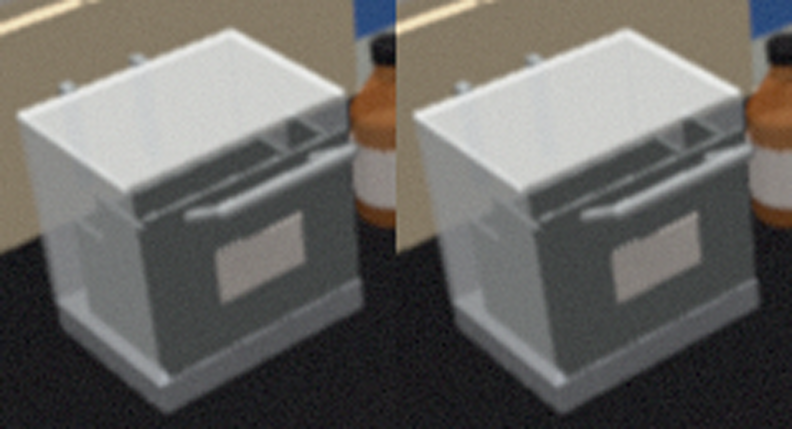

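The bin in the left crop matches its closed start picture on the right, so it is fully home. On to the tag.

Emit:
move_arm(increments="0.2 -0.04 0 0.03 0 0.246 0; 0.2 -0.08 0.01 0.06 0 0.246 0; 0.2 -0.108 0.022 0.076 0 0.246 0; 0.2 -0.108 0.022 0.076 0 0.246 0; 0.2 -0.108 0.022 0.076 0 0.246 0; 0.2 -0.108 0.022 0.076 0 0.246 0")

```text
time_s: 27.55
tcp_pos: [0.4754, -0.0961, 0.2593]
ee_rot: [[0.245, 0.002, -0.97], [0.97, -0.0, 0.245], [0.0, -1.0, -0.002]]
wrist_force: [-1.1, 0.6, -0.6]
gripper_width: 0.399
```

```bash
python3 -c "
from h import *
im,d,p=snap('wrist','w18');print(p['xyz'])
go(.459,-.1875,.25,165.6)
"
```

```text
[ 0.4549 -0.1731  0.4212]
t 27.6 at [ 0.4754 -0.0958  0.2592] w 0.401 F [1.104  0.2392 0.0472] j [  7.8   6.7 -15.    0.  -68.2 -22. ]
shift [-0.0929  0.0092 -0.0065] turn [0.0014 0.0045 0.0003]
```

View pics/w18.png

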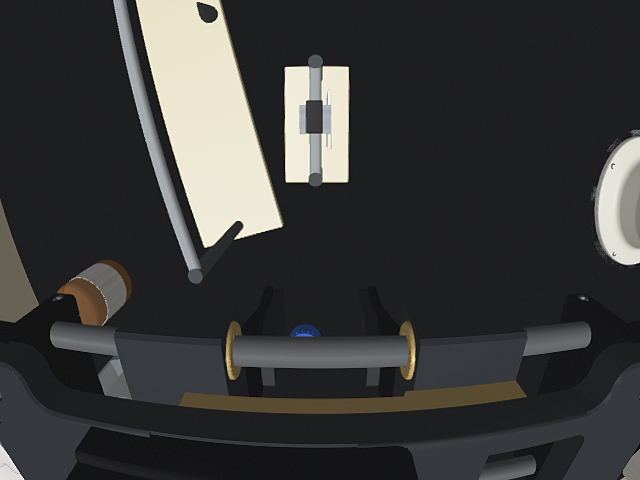

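```bash
python3 -c "
from h import *
im,d,p=ld('w18')
m=np.zeros((480,640),bool);m[90:145,295:340]=im[90:145,295:340].max(2)<60
for c,s in blobs(m,30,5000): print(c,s)
cv2.imwrite('pics/z18.png',cv2.resize(im[50:195,270:365,::-1],None,fx=6,fy=4,interpolation=cv2.INTER_CUBIC))
print(d[117,315],d[160,315])
for (u,v) in ((315,66),(315,180)): print(fonz(p,u,v,.11))
for z in(.155,.135): print(z,[fonz(p,u,v,z) for u,v in((306,116),(323,116),(315,100),(315,132))])
# rail bar
print('rail',fonz(p,194,272,.17))
"
```

```text
[316.0237 118.0473] [306 100  16  33 169]
0.25011715 0.3044864
[ 0.4449 -0.2309  0.11  ]
[ 0.4686 -0.1375  0.11  ]
0.155 [array([ 0.4614, -0.1889,  0.155 ]), array([ 0.4498, -0.1859,  0.155 ]), array([ 0.4525, -0.1984,  0.155 ]), array([ 0.4581, -0.1762,  0.155 ])]
0.135 [array([ 0.4619, -0.19  ,  0.135 ]), array([ 0.4494, -0.1869,  0.135 ]), array([ 0.4523, -0.2004,  0.135 ]), array([ 0.4583, -0.1764,  0.135 ])]
rail [ 0.5712 -0.1015  0.17  ]
```

View pics/z18.png

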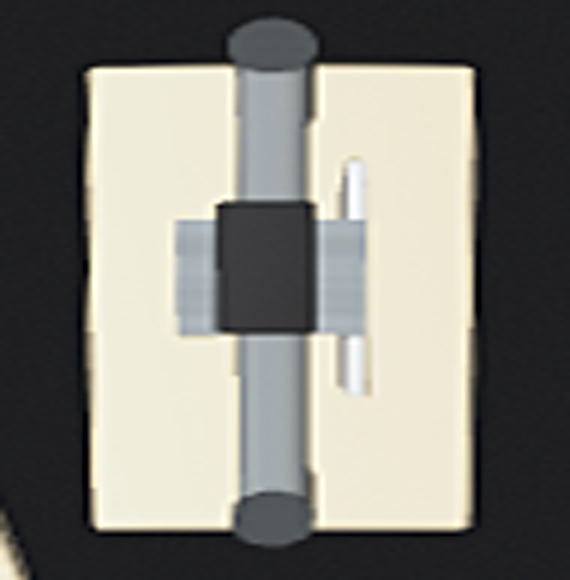

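```bash
python3 -c "
from h import *
go(.4555,-.1873,.2,165.6)"
```

```text
t 27.6 at [ 0.4754 -0.0958  0.2592] w 0.401 F [1.104  0.2392 0.0472] j [  7.8   6.7 -15.    0.  -68.2 -22. ]
shift [-0.0936  0.0592 -0.003 ] turn [0.0014 0.0045 0.0003]
```

Emit:
move_arm(increments="0.2 -0.045 0 0 0 0.004 0; 0.2 -0.09 0.01 -0.003 0 0.004 0; 0.2 -0.0935 0.04 -0.003 0 0.004 0; 0.2 -0.0935 0.059 -0.003 0 0.004 0; 0.2 -0.0935 0.059 -0.003 0 0.004 0; 0.2 -0.0935 0.059 -0.003 0 0.004 0")

```text
time_s: 28.2
tcp_pos: [0.4554, -0.1875, 0.2003]
ee_rot: [[0.248, 0.0, -0.969], [0.969, -0.001, 0.248], [-0.001, -1.0, -0.001]]
wrist_force: [-0.5, 0.5, -0.5]
gripper_width: 0.403
```

```bash
python3 -c "
from h import *
go(.4555,-.1873,.122,165.6)
snap('side','s19')"
```

```text
t 28.2 at [ 0.4554 -0.1875  0.2003] w 0.403 F [-0.5352  0.4571 -0.522 ] j [ -3.4  10.2 -19.7   0.  -60.1 -10.9]
shift [ 0.0003  0.0783 -0.    ] turn [ 0.0007  0.0011 -0.0006]
```

View pics/s19.png

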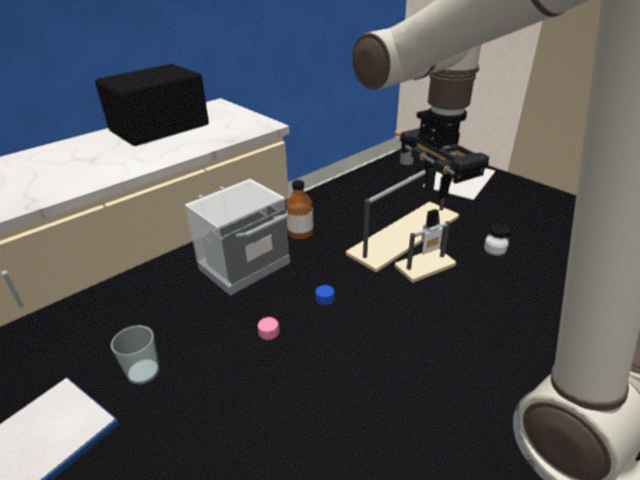

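Emit:
move_arm(increments="0.2 0 0.04 0 0 0 0; 0.2 0 0.07 0 0 0 0; 0.2 0 0.078 0 0 0 0; 0.2 0 0.078 0 0 0 0; 1 0 0.078 0 0 0 0; 1 0 0.078 0 0 0 0; 1 0 0.078 0 0 0 0; 1 0 0.078 0 0 0 0")

```text
time_s: 29.05
tcp_pos: [0.455, -0.188, 0.1227]
ee_rot: [[0.249, 0.002, -0.968], [0.968, -0.0, 0.249], [0.0, -1.0, -0.002]]
wrist_force: [-0.5, -0.9, 1.5]
gripper_width: 0.135
```

```bash
python3 -c "
from h import *
go(.4555,-.1873,.25,165.6)"
```

```text
t 29.05 at [ 0.455  -0.188   0.1227] w 0.135 F [-0.5427 -0.8903  1.456 ] j [ -3.5  15.1 -26.    0.  -48.8 -10.9]
shift [ 0.0008 -0.1273 -0.0007] turn [ 0.0023 -0.0004  0.0002]
```

Emit:
move_arm(increments="1 0 -0.03 0 0 0 0; 1 0 -0.08 0 0 0 0; 1 0 -0.13 0 0 0 0; 1 0 -0.17 0 0 0 0; 1 0 -0.177 0 0 0 0; 1 0 -0.177 0 0 0 0; 1 0 -0.177 0 0 0 0")

```text
time_s: 29.75
tcp_pos: [0.4533, -0.1875, 0.2971]
ee_rot: [[0.25, -0.003, -0.968], [0.968, 0.001, 0.25], [0.0, -1.0, 0.003]]
wrist_force: [-0.6, 0.5, -0.7]
gripper_width: 0.136
```

```bash
python3 -c "
from h import *
go(.573,-.145,.30,180.7)
snap('side','s20')"
```

```text
t 29.75 at [ 0.4533 -0.1875  0.2971] w 0.136 F [-0.6037  0.4644 -0.7401] j [ -3.5   6.1 -10.2  -0.1 -73.8 -10.9]
shift [ 0.071  -0.0032 -0.1053] turn [-0.0029 -0.2644  0.0008]
```

View pics/s20.png

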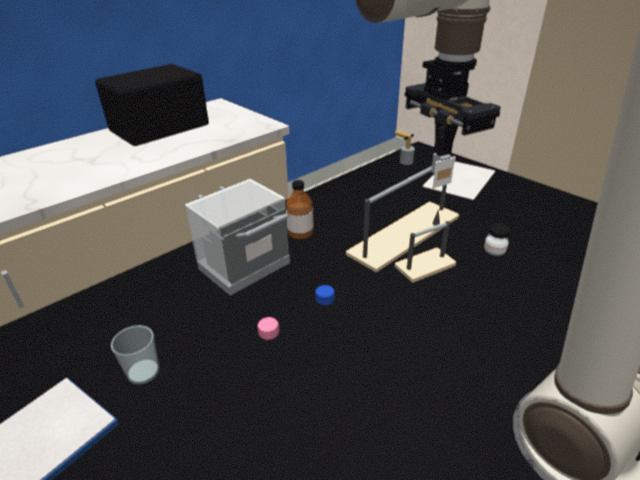

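The tag is lifted straight, and the pointer is now visible in the side view at (437,216). I'm moving over the bin end of the rail.

Emit:
move_arm(increments="1 0.03 -0.003 -0.04 0 -0.264 0; 1 0.055 -0.003 -0.08 0 -0.264 0; 1 0.071 -0.003 -0.105 0 -0.264 0; 1 0.071 -0.003 -0.105 0 -0.264 0; 1 0.071 -0.003 -0.105 0 -0.264 0; 1 0.071 -0.003 -0.105 0 -0.264 0")

```text
time_s: 30.4
tcp_pos: [0.5726, -0.1455, 0.3007]
ee_rot: [[-0.012, -0.003, -1.0], [1.0, -0.0, -0.012], [0.0, -1.0, 0.003]]
wrist_force: [-0.6, 0.2, -0.1]
gripper_width: 0.135
```

```bash
python3 -c "
from h import *
im,d,p=snap('wrist','w21');print(p)
go(.573,-.145,.20,180.7)
im,d,p=ld('s20')
cv2.imwrite('pics/z20.png',cv2.resize(im[150:280,340:470,::-1],None,fx=4.5,fy=4.5,interpolation=cv2.INTER_CUBIC))
"
```

```text
{'fx': 371.64829954431775, 'fy': 371.64829954431775, 'cx': 320.1716273944979, 'cy': 245.89679575966042, 'xyz': array([ 0.5735, -0.225 ,  0.4625]), 'orientation': array([[-0.9999, -0.0106, -0.0068],
       [-0.0121,  0.9558,  0.2936],
       [ 0.0034,  0.2937, -0.9559]])}
t 30.45 at [ 0.5726 -0.1456  0.3013] w 0.136 F [-0.1571 -0.4469 -0.7914] j [  1.4  16.3   3.2  -0.  -77.   -0.8]
shift [ 0.0006  0.1013 -0.0005] turn [-0.0013 -0.0007  0.    ]
```

View pics/w21.png

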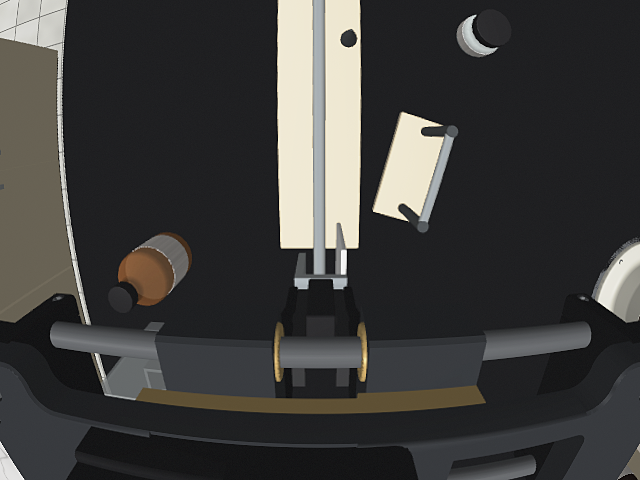

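View pics/z20.png

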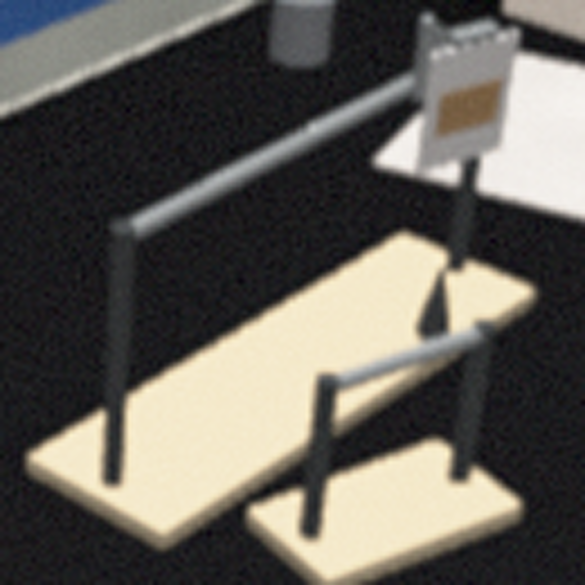

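```bash
python3 -c "
from h import *
im,d,p=ld('w21')
g=im.astype(int)
for v in (80,120,160,200,235):
    row=g[v,300:340].sum(1); print(v,row[8:32])
cv2.imwrite('pics/z21.png',cv2.resize(im[0:80,290:380,::-1],None,fx=8,fy=7,interpolation=cv2.INTER_CUBIC))
i2,d2,p2=ld('s20')
print('tip side',onz(p2,438.0,209.2,.057)); print('tag bottom')
for (u,v) in((319.5,100),(319.5,200),(319.5,240)): print(fonz(p,u,v,.168))
# left/right housings
"
```

```text
80 [684 685 689 712 538 450 506 531 528 523 521 525 522 504 479 426 348 496
 718 688 682 681 683 681]
120 [685 685 687 697 631 450 502 536 528 523 523 521 523 507 481 431 323 538
 700 690 682 684 683 683]
160 [684 685 687 696 706 387 500 537 533 526 523 524 522 508 484 435 307 589
 688 690 684 682 682 682]
200 [684 683 686 694 683 439 486 533 531 526 523 528 525 510 488 437 308 573
 684 691 684 683 682 682]
235 [683 684 686 693 681 517 457 531 532 524 523 525 522 510 488 438 307 543
 678 690 684 682 683 682]
tip side [ 0.541  -0.3491  0.057 ]
tag bottom
[ 0.5733 -0.2529  0.168 ]
[ 0.5724 -0.173   0.168 ]
[ 0.572  -0.1396  0.168 ]
```

View pics/z21.png

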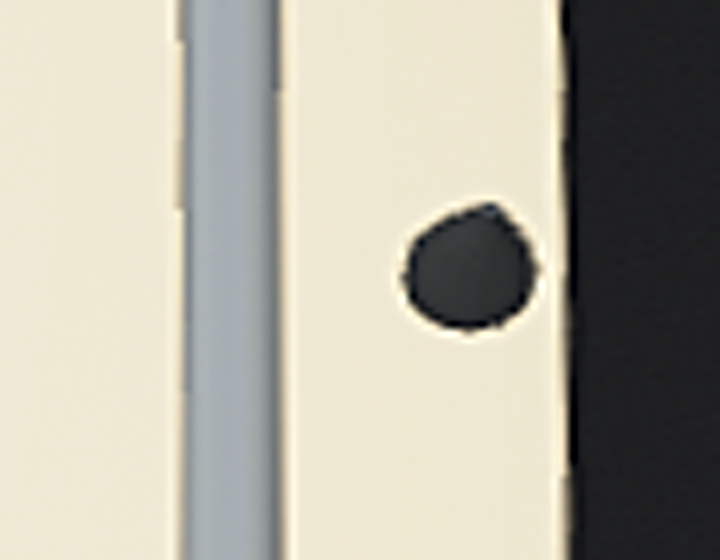

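```bash
python3 -c "
from h import *
im,d,p=ld('w21')
print('wrist tip',fonz(p,290+490/8-.4,205/7-.4,.057),'base',fonz(p,290+470/8-.4,272/7-.4,.012))
i2,d2,p2=ld('s20')
print('side tip',onz(p2,438.0,209.2,.057),'base',onz(p2,340+432/4.5-.4,150+334/4.5-.4,.010))
t,dt,pt=ld('top0')
cv2.imwrite('pics/z22.png',cv2.resize(t[243:268,440:475,::-1],None,fx=16,fy=16,interpolation=cv2.INTER_CUBIC))
for q in ((.541,-.349,.057),(.541,-.349,.012),(.541,-.342,.057)): print(proj(pt,q))
"
```

```text
wrist tip [ 0.5405 -0.3451  0.057 ] base [ 0.5398 -0.3458  0.012 ]
side tip [ 0.541  -0.3491  0.057 ] base [ 0.5427 -0.3506  0.01  ]
[460.2221 254.6267]
[455.8841 255.1403]
[457.7842 254.6247]
```

View pics/z22.png

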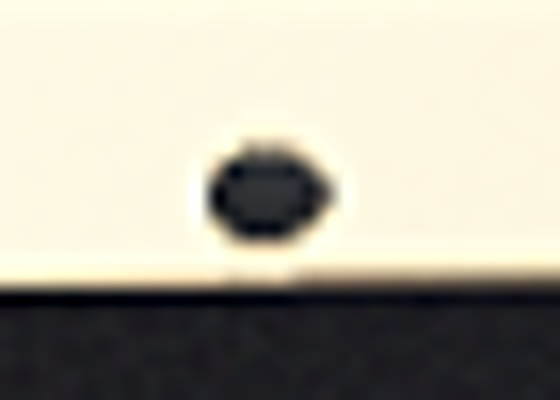

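Emit:
move_arm(increments="1 0 0.03 0 0 0 0; 1 0 0.06 0 0 0 0; 1 0 0.09 0 0 0 0; 1 0 0.105 0 0 0 0; 1 0 0.112 0 0 0 0; 1 0 0.115 0 0 0 0; 1 0 0.115 0 0 0 0; 1 0 0.115 0 0 0 0")

```text
time_s: 31.25
tcp_pos: [0.5742, -0.1454, 0.188]
ee_rot: [[-0.012, 0.002, -1.0], [1.0, -0.0, -0.012], [-0.0, -1.0, -0.002]]
wrist_force: [-1.0, 0.2, -0.3]
gripper_width: 0.135
```

```bash
python3 -c "
from h import *
go(.5727,-.145,.1827,180.7)
im,d,p=snap('side','s23')
cv2.imwrite('pics/z23.png',cv2.resize(im[130:280,340:500,::-1],None,fx=5,fy=4,interpolation=cv2.INTER_CUBIC))
snap('wrist','w23')
"
```

```text
t 31.25 at [ 0.5742 -0.1454  0.188 ] w 0.135 F [-1.0092  0.2351 -0.3344] j [  1.4  20.3  -7.4   0.  -62.2  -0.8]
shift [0.0004 0.0053 0.0015] turn [ 0.0024 -0.0001 -0.0003]
```

View pics/z23.png

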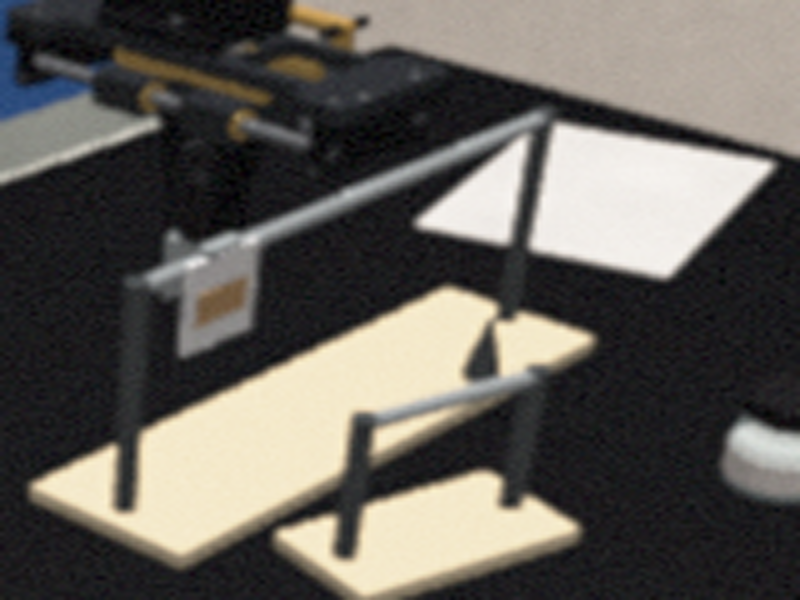

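View pics/w23.png

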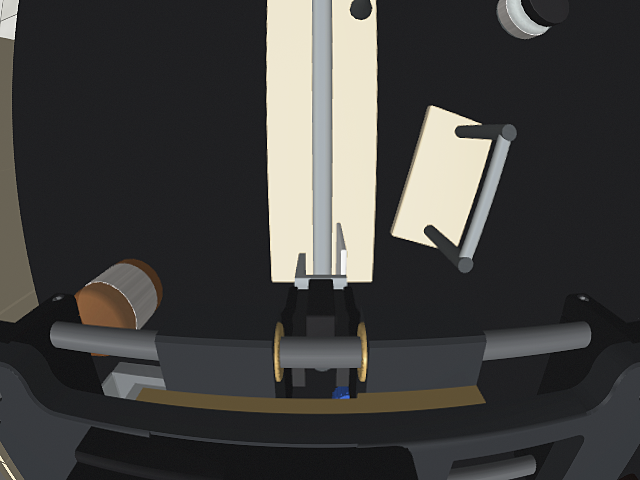

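The bar (column 322) sits between the hook leg (300) and the plate (342). I'm lowering the tag onto it.

Emit:
move_arm(increments="1 0 0.003 0.001 0 0 0; 1 0 0.005 0.001 0 0 0; 1 0 0.0055 0.001 0 0 0; 1 0 0.0055 0.001 0 0 0; 1 0 0.0055 0.001 0 0 0")

```text
time_s: 31.85
tcp_pos: [0.5727, -0.1452, 0.1826]
ee_rot: [[-0.013, 0.001, -1.0], [1.0, -0.0, -0.013], [-0.0, -1.0, -0.001]]
wrist_force: [-1.9, 1.1, 5.2]
gripper_width: 0.141
```

```bash
python3 -c "
from h import *
go(.5754,-.349,.1827,180.7)
"
```

```text
t 31.85 at [ 0.5727 -0.1452  0.1826] w 0.141 F [-1.9193  1.0822  5.2352] j [  1.5  20.5  -8.    0.  -61.5  -0.8]
shift [-0.2038  0.     -0.0001] turn [ 0.0008  0.0005 -0.0005]
```

Emit:
move_arm(increments="1 -0.015 0 0 0 0 0; 1 -0.04 0 0 0 0 0; 1 -0.065 0 0 0 0 0; 1 -0.09 0 0 0 0 0; 1 -0.115 0 0 0 0 0; 1 -0.14 0 0 0 0 0; 1 -0.16 0 0 0 0 0; 1 -0.165 0 0 0 0 0")

```text
time_s: 32.65
tcp_pos: [0.5754, -0.3124, 0.1827]
ee_rot: [[-0.01, 0.003, -1.0], [1.0, -0.001, -0.01], [-0.001, -1.0, -0.003]]
wrist_force: [-0.1, 2.9, 6.7]
gripper_width: 0.133
```

Emit:
move_arm(increments="1 -0.015 0 0 0 0 0; 1 -0.03 0 0 0 0 0; 1 -0.037 0 0 0 0 0; 1 -0.0375 0 0 0 0 0; 1 -0.0375 0 0 0 0 0; 1 -0.0375 0 0 0 0 0")

```text
time_s: 33.25
tcp_pos: [0.5758, -0.3495, 0.1827]
ee_rot: [[-0.012, 0.003, -1.0], [1.0, -0.003, -0.012], [-0.003, -1.0, -0.003]]
wrist_force: [-0.2, -3.7, 5.1]
gripper_width: 0.137
```

```bash
python3 -c "
from h import *
go(.5754,-.349,.1827,180.7)
im,d,p=snap('side','s24')
cv2.imwrite('pics/z24.png',cv2.resize(im[130:250,380:480,::-1],None,fx=6,fy=5,interpolation=cv2.INTER_CUBIC))
im,d,p=snap('top','t24')
cv2.imwrite('pics/z24t.png',cv2.resize(im[205:290,400:510,::-1],None,fx=7,fy=7,interpolation=cv2.INTER_CUBIC))
snap('wrist','w24')
"
```

```text
t 33.25 at [ 0.5758 -0.3495  0.1827] w 0.137 F [-0.2235 -3.7162  5.1431] j [-17.5  28.2   4.4   0.1 -66.1  18.1]
shift [ 0.0005 -0.      0.0004] turn [ 0.0026  0.     -0.0032]
```

View pics/z24.png

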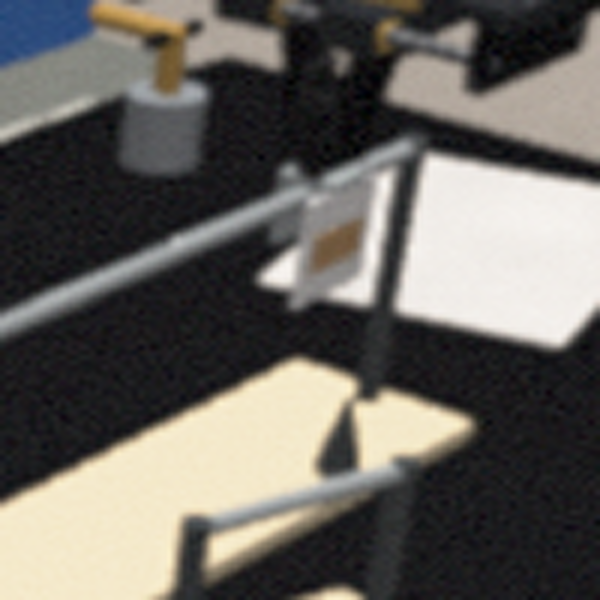

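View pics/z24t.png

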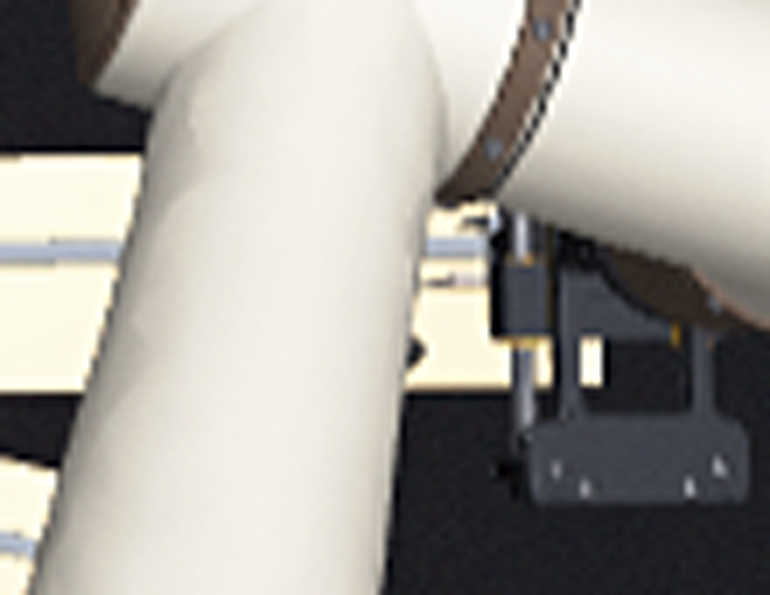

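View pics/w24.png

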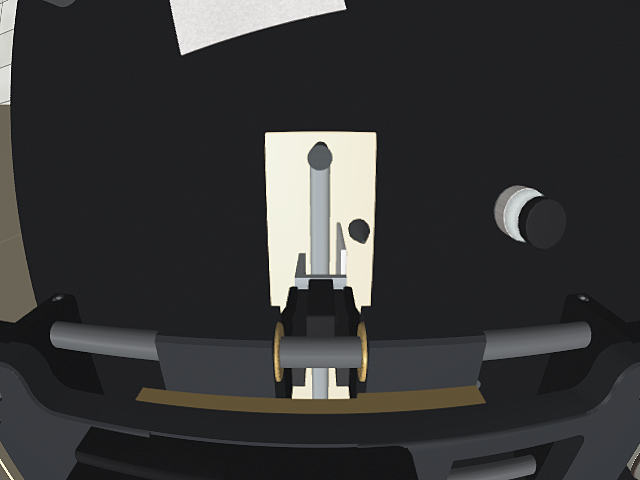

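```bash
python3 -c "
from h import *
im,d,p=ld('w24')
cv2.imwrite('pics/z24w.png',cv2.resize(im[195:305,280:400,::-1],None,fx=6.5,fy=5.4,interpolation=cv2.INTER_CUBIC))
i2,d2,p2=ld('s24')
def onx(u,v,x):
    r_=ray(p2,u,v);o=p2['xyz'];return o+r_*(x-o[0])/r_[0]
for n,(a,b) in dict(tl=(305,200),bl=(293,308),br=(367,273),tr=(372,180)).items(): print(n,onx(380+a/6-.4,130+b/5-.4,.565))
print('tip side',onx(380+348/6-.4,130+402/5-.4,.5405),onz(p2,380+348/6-.4,130+402/5-.4,.057))
"
```

```text
tl [ 0.565  -0.3262  0.1709]
bl [ 0.565  -0.33    0.1086]
br [ 0.565  -0.3836  0.1092]
tr [ 0.565  -0.3747  0.1658]
tip side [ 0.5405 -0.3469  0.0557] [ 0.5393 -0.3449  0.057 ]
```

View pics/z24w.png

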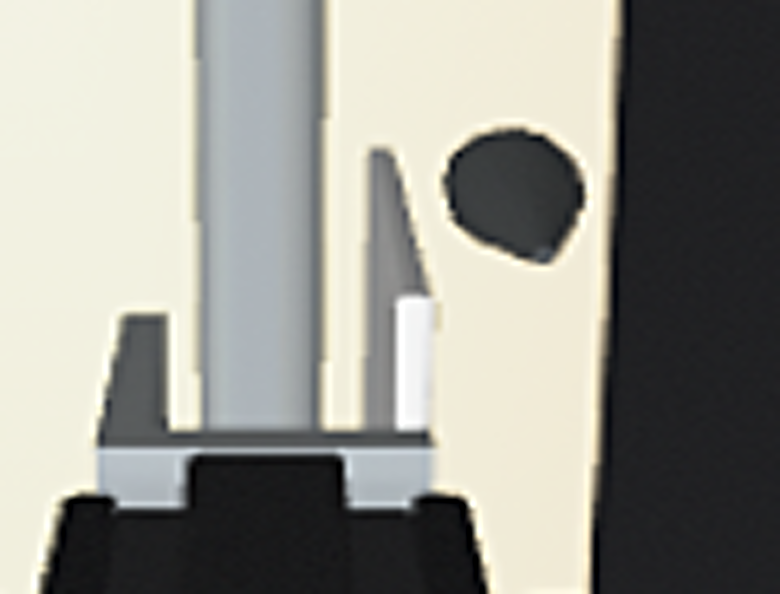

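```bash
python3 -c "
from h import *
im,d,p=ld('w24')
f=lambda a,b,z:fonz(p,280+a/6.5-.4,195+b/5.4-.4,z)
print('tip',f(545,263,.057)); print('conebase',f(510,133,.012))
print('plate top end',f(415,296,.170),f(415,296,.175)); print('plate bottom end',f(380,149,.110),f(380,149,.115))
print('saddle end',f(265,445,.175),'lower',f(265,432,.170))
import pprint
t=ld('t24')[0];pt=ld('t24')[2]
print('top tip',onz(pt,400+425/7-.4,205+350/7-.4,.057))
"
```

```text
tip [ 0.5402 -0.3437  0.057 ]
conebase [ 0.5406 -0.3535  0.012 ]
plate top end [ 0.564  -0.3737  0.17  ] [ 0.5643 -0.3752  0.175 ]
plate bottom end [ 0.564  -0.3734  0.11  ] [ 0.5642 -0.3745  0.115 ]
saddle end [ 0.5752 -0.3609  0.175 ] lower [ 0.5752 -0.3602  0.17  ]
top tip [ 0.5411 -0.3493  0.057 ]
```

Measured in the same wrist image, the tag centre is at y=-0.3487 and the pointer tip at -0.3437. The side view also puts the tag 4–6 mm too far, so I'm sliding it back 5 mm.

Emit:
move_arm(increments="1 0.003 0 0 0 0 0; 1 0.005 0 0 0 0 0; 1 0.005 0 0 0 0 0; 1 0.005 0 0 0 0 0; 1 0.005 0 0 0 0 0")

```text
time_s: 33.9
tcp_pos: [0.5756, -0.344, 0.1827]
ee_rot: [[-0.013, 0.002, -1.0], [1.0, -0.003, -0.013], [-0.003, -1.0, -0.002]]
wrist_force: [0.3, -2.9, 5.5]
gripper_width: 0.134
```

```bash
python3 -c "
from h import *
go(.5754,-.344,.1827,180.7)
im,d,p=snap('wrist','w25')
cv2.imwrite('pics/z25w.png',cv2.resize(im[195:305,280:400,::-1],None,fx=6.5,fy=5.4,interpolation=cv2.INTER_CUBIC))
"
```

```text
t 33.9 at [ 0.5756 -0.344   0.1827] w 0.134 F [ 0.2724 -2.93    5.4508] j [-17.   27.9   4.    0.1 -65.9  17.7]
shift [-0.     -0.      0.0002] turn [ 0.0023  0.0003 -0.0027]
```

View pics/z25w.png

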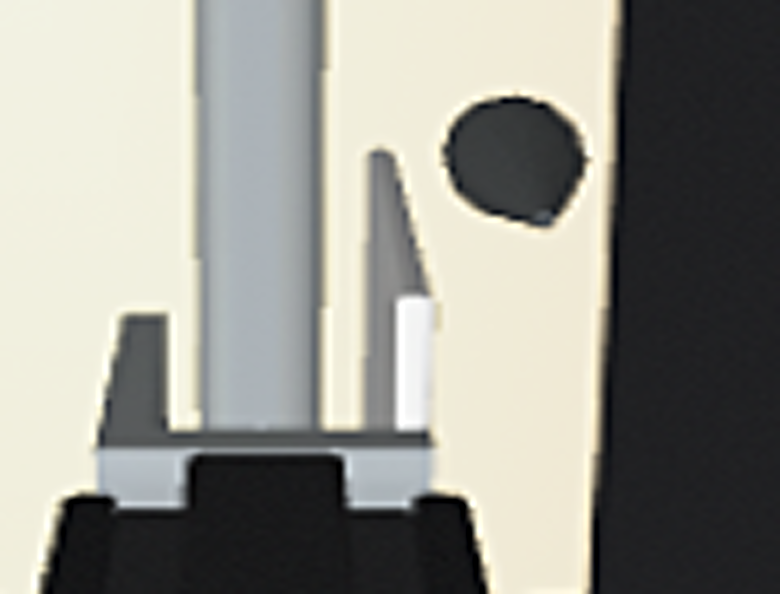

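```bash
python3 -c "
from h import *
im,d,p=ld('w25')
f=lambda a,b,z:fonz(p,280+a/6.5-.4,195+b/5.4-.4,z)
print('tip',f(545,226,.057)); print('conebase far edge',f(512,97,.012),'side edges',f(443,160,.012),f(585,160,.012))
print('plate top end',f(415,296,.170)); print('plate bottom end',f(380,149,.110))
print('saddle end',f(265,445,.175)); print('post',)
i2,d2,p2=snap('side','s25')
cv2.imwrite('pics/z25.png',cv2.resize(i2[140:240,390:470,::-1],None,fx=9,fy=6,interpolation=cv2.INTER_CUBIC))
"
```

```text
tip [ 0.5403 -0.3439  0.057 ]
conebase far edge [ 0.5404 -0.3542  0.012 ] side edges [ 0.5498 -0.343   0.012 ] [ 0.5295 -0.3434  0.012 ]
plate top end [ 0.5639 -0.3682  0.17  ]
plate bottom end [ 0.5639 -0.3678  0.11  ]
saddle end [ 0.5751 -0.3554  0.175 ]
post
```

View pics/z25.png

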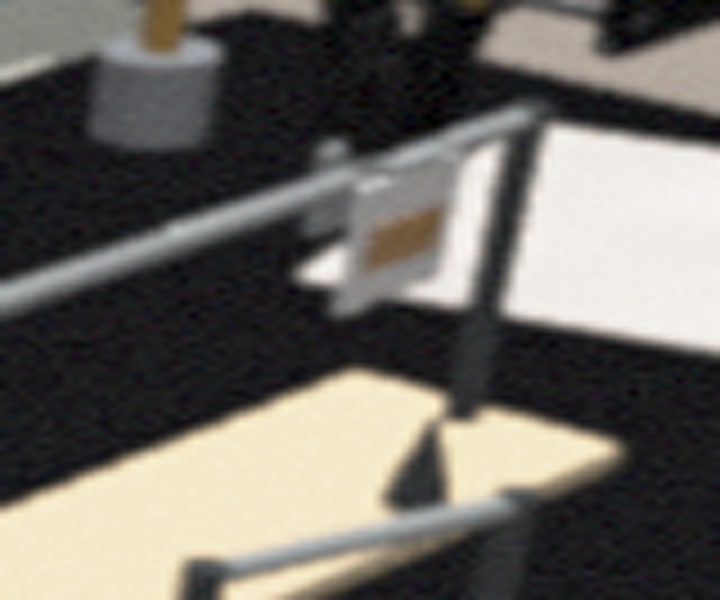

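Emit:
move_arm(increments="0.45 0 0 0 0 0 0; 0.4 0 0 0 0 0 0; 0.4 0 0 0 0 0 0; 0.4 0 0 0 0 0 0; 0.4 0 -0.02 0 0 0 0; 0.4 0 -0.06 0 0 0 0; 0.4 0 -0.1 0 0 0 0; 0.4 0 -0.13 0 0 0 0")

```text
time_s: 34.8
tcp_pos: [0.5753, -0.3429, 0.3139]
ee_rot: [[-0.012, 0.002, -1.0], [1.0, -0.001, -0.012], [-0.001, -1.0, -0.002]]
wrist_force: [0.4, 0.4, -0.3]
gripper_width: 0.299
```

Emit:
move_arm(increments="0.4 0.05 0 0.03 0 0 0; 0.4 0.09 0 0.08 0 0 0; 0.4 0.09 0 0.12 0 0 0; 0.4 0.09 0 0.12 0 0 0; 0.4 0.09 0 0.12 0 0 0")

```text
time_s: 35.3
tcp_pos: [0.4528, -0.2538, 0.3123]
ee_rot: [[-0.012, 0.002, -1.0], [1.0, -0.0, -0.012], [-0.0, -1.0, -0.002]]
wrist_force: [0.7, 0.1, -0.0]
gripper_width: 0.3
```

```bash
python3 -c "
from h import *
go(.5754,-.344,.1827,180.7)
im,d,p=snap('wrist','w26')
snap('side','s26');snap('top','t26')
"
```

```text
t 35.3 at [ 0.4528 -0.2538  0.3123] w 0.3 F [ 0.6999  0.1384 -0.0064] j [-11.3   8.5  -5.3   0.  -76.1  12.1]
shift [-0.0916  0.1299 -0.1213] turn [ 0.0019  0.0003 -0.0004]
```

View pics/w26.png

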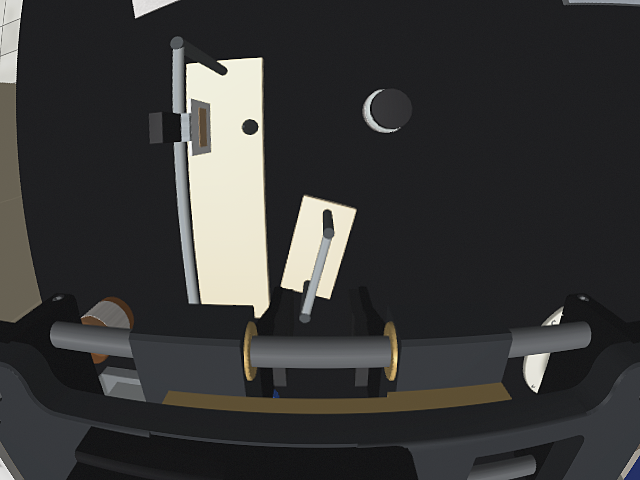

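View pics/s26.png

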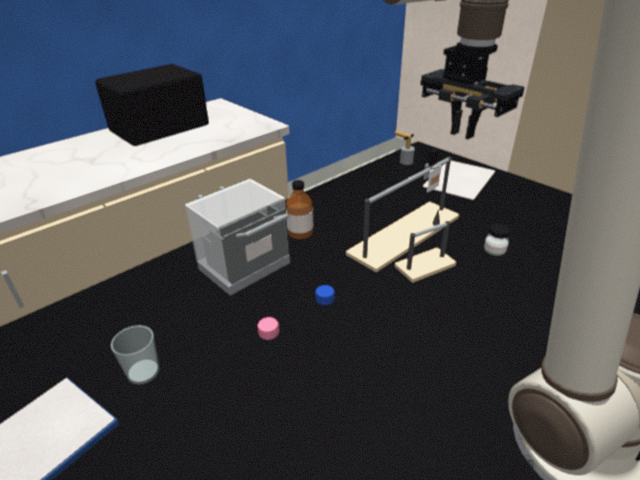

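View pics/t26.png

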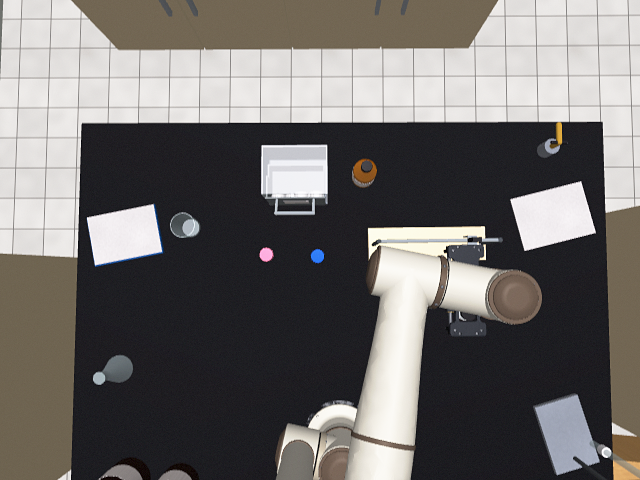

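```bash
python3 -c "
from h import *
im,d,p=ld('w26')
cv2.imwrite('pics/z26.png',cv2.resize(im[80:180,140:270,::-1],None,fx=6,fy=6,interpolation=cv2.INTER_CUBIC))
"
```

```text
(no output)
```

View pics/z26.png

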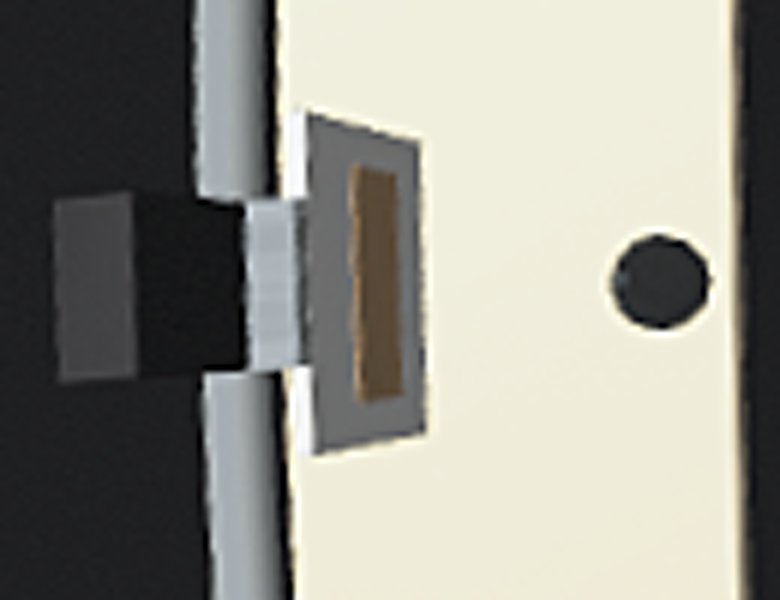

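```bash
python3 -c "
from h import *
im,d,p=ld('w26')
f=lambda a,b,z:fonz(p,140+a/6-.4,80+b/6-.4,z)
c1=f(308,114,.17);c2=f(314,454,.17);b1=f(422,140,.112);b2=f(427,434,.112)
t=f(618,278,.057);ya=np.array([-.0127,1,0])
print(c1,c2,b1,b2,t); print('tag',((c1+c2)/2)@ya,((b1+b2)/2)@ya,'tip',t@ya)
print('cone',(f(662,234,.012)+f(662,330,.012))/2@ya)
print(r.finish_job())
"
```

```text
[ 0.5615 -0.367   0.17  ] [ 0.5614 -0.3185  0.17  ] [ 0.5621 -0.3676  0.112 ] [ 0.5618 -0.3183  0.112 ] [ 0.5404 -0.3446  0.057 ]
tag -0.34989862437573127 -0.3501076204214509 tip -0.3514512484318271
cone -0.35156650875228296
the job is handed in; nothing more can be done
None
```

The job is done and handed in after about 36 s of the 210 s allowed; the hand-in gives no verdict.

- **Bin:** I tipped the bin out to about 0.7 rad and dropped all five white caps in. Before closing, a picture showed all five inside, and I saw no sign of a cap being knocked aside. I then pushed the bin shut. A side view taken just after closing matched the one from the start, so it is fully home.
- **Tag:** I lifted the tag off the parking bar, hooked it over the rail about 4 cm from the end nearest the bin, and slid it along, still hooked, to the pointer. The last wrist picture shows it hanging freely. Its centre is about 1.5 mm from the pointer tip along the rail.
- **Other things:** In the final pictures the bottle, beaker and jar, and the pink and blue caps, look to be where they started. The arm is clear and touching nothing.

**Disagreement between cameras:** the top camera put the pointer about 5 mm further from the bin than the wrist camera did, and the side camera fell between them. I slid the tag back 5 mm to follow the wrist camera, because it saw the tag and pointer close up in the same picture. The side view also showed the tag too far along.

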